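# Rack the filter plate, align the fastener and hold the sampler cover shut

## Task

Put the water sampler back together for its leak test: first stand the rinsed green filter plate on edge, fully down and let go, in the free slot of the sampler's rack, the one with the orange clip. Then turn the black quarter-turn fastener on the cover clockwise, seen from above, until its red line is in line with the two red marks on the cover, and only then press the sprung cover down fully against its frame and keep it pressed: finish while still holding it down, do not let go. Leave the bottles, tape, screwdriver and the other plates where they are.

Things in the scene. Friction and masses are not known exactly. Their poses are not given: they have to be found in the camera images.
- unit: The water sampler, a white chassis fixed to the table, 200 (its x) x 360 (its y) mm, deck 60 mm high; origin at the centre of its underside, z up. Its blue slotted rack is on the +y part of the deck, its pump bay with the hinged cover on the -y part (a grey frame, top 86 mm above the table).
- plate_center (a point): Centre of the green filter plate to be racked: a loose rigid plate 90 mm long (its x), 5 mm thick (its y), 75 mm high (its z), about 70 g, same both ways round. It starts standing on edge in the slot of a fixed white rinse stand (slot floor 10 mm above the table, ridges 20 mm high, so the upper 55 mm are free); this point is half-way up, 37.5 mm above its lower edge.
- free_slot (a point): Centre of the free rack slot's floor, 60 mm above the table; axes as the sampler's. An orange clip (26 mm high) marks the slot's front end, at x -61 mm. The slot runs along x, 99 mm between end stops, 7.5 mm wide (y); its ridges are straight for 21 mm, then flare to a 17.5 mm wide mouth 28 mm up. A seated plate's centre is 37.5 mm above here. The other slots, 48 mm apart, hold like plates.
- fastener (a joint): Angle (rad) of the black quarter-turn fastener about its upright axis, from aligned: 0 when its bar and red line lie along the sampler's x axis, in line with the two red marks on the cover; it starts negative and grows as it turns clockwise seen from above. There is no stop at 0 (it can turn on to 0.6). It turns stiffly (0.04 N m) and stays where it is left. Unless it is within about 0.2 of 0 its foot strikes the frame below and the cover cannot close.
- fastener_grip (a point): Point on the fastener's axis at the height to grip: its upright black bar is 44 mm long (the direction of this point's x axis), 14 mm thick (y), 38 mm high, this point 14 mm below its top, 12 mm above the top of the bar's round foot (radius 22 mm) and 31 mm above the cover's face.
- panel (a joint): Angle (rad) of the cover, an aluminium panel 154 x 148 x 6 mm hinged along its far (+x) edge: 0 when shut flat on the frame; springs hold it open at 0.085 (front edge 13 mm proud), and it opens again when let go.
- press_pad (a point): Centre of the top of the blue round pad (radius 20 mm, 3 mm thick) near the cover's front edge, beside the fastener, 120 mm from the hinge: a place to press. Pressing there takes about 5 N at first, about 8 N when nearly shut, then it meets a hard stop, 10 mm lower.
- plate_grey_center (a point): Centre of the grey plate, loose in another rack slot (90 x 5 x 75 mm); leave alone.
- plate_white_center (a point): Centre of the white plate, loose in another rack slot (90 x 5 x 75 mm); leave alone.
- vial_a: Small glass vial with black cap, radius 20, height 65 mm, origin under it; leave alone.
- vial_b: Another such vial; leave alone.
- wash_bottle: Clear wash bottle with yellow label, radius 36, height 170 mm, origin under it; leave alone.
- tape_roll: Roll of blue tape lying flat, outer radius 45, height 24 mm, origin under it; leave alone.
- screwdriver: Screwdriver lying on the table at the back; leave alone.
There are look-alikes about, which are no part of the job. What is shaped like the part that bears plate_center but blue is not meant.

How it is judged:
By the outcome, as a careful person would: the job done as asked, in the order asked, and still so for the second after the job is handed in, while the arm keeps its last pose, push and grip.
It also fails if it takes over 56 s, if anything falls off the work surface, if the arm or the gripper's body presses on something with over 40 N, if the wrist force passes 120 N, or if a joint passes its speed limit or range.

## Robot

A 7-joint arm with a two-finger parallel gripper is mounted at the origin on the work surface. World frame = base frame: x ahead of the robot, y to its left, z up, the work surface at z = 0. Lengths are in m, angles in rad, forces in N, time in s.
With the tool pointing down it reaches from about 0.35 to 0.9 m from the base axis. Payload 8.1 kg.
Tool frame: the origin (TCP) lies on the centre line of the jaws, within the pads' length; the fingertips stand 14 mm ahead of it and the grasp point (between the pads) lies 5 mm behind it (arm.tip_reach is the distance from the TCP to the fingertips, in m); z points along the fingers, y is the direction in which the jaws open and shut (so a half turn about z gives the same grasp; the last joint's range is limited). The gripper opens to 92 mm and grips with 3 to 60 N. Pads are 19 mm wide; open, the fingers measure 130 mm over their backs; the gripper's body (75 mm by 190 mm) begins 47 mm behind the grasp point.
Start: joints at [1.114, 0.434, 0.025, 1.573, -0.012, 1.134, -0.075], TCP at [0.217, -0.586, 0.219] pointing down, gripper open.
Joint ranges: [-2.62, 2.62], [-0.44, 2.09], [-1.27, 1.32], [0.08, 2.57], [-1.32, 4.46], [0.12, 2], [-2.74, 2.74]. Speed limits (rad/s): [2.22, 2.22, 3.01, 3.01, 3.14, 3.14, 3.14].

## Interface

Orientations are given as a rotation vector (axis times angle).
In Python, from cell import sensors, vision, arm, nets gives the robot as it stands.
- The arm moves only by the shell command python3 -m handwheel 'ROWS' [FORCE]. ROWS is JSON, a list of rows, each an object of numbers: "tx", "ty", "tz": the shift along the tool's x, y, z in cm; "wx", "wy", "wz": the turn, a rotation vector about the tool's x, y, z in degrees; "claw": the opening, from 0 (shut) to 1 (fully open). A call has 1 to 12 rows; each row is the pose to reach, as a shift and turn from the pose commanded when the call began, along the tool's axes at that moment; what a row does not reach only later rows make up. A row lasts 1/12 s, in which the tool goes at most 41.7 mm and 7.16 degrees, less where a joint would pass 70% of its speed; a pose out of reach is approached as far as the arm can. A call with a gripper value outside its range is refused whole. The fingers move at their own pace and stop on an object; FORCE is the grip in N (left out, the last holds). Time passes only in rows, so rows that repeat a pose let the fingers close. It gives the time, the measured TCP pose, the force and the opening at its end, in the units of the state.
- sensors.observe(): the state, without advancing time (a new reading comes with each control period).
- vision.get_image(name): name is "side" or "top"; returns (picture, depth): 480x640x3 uint8, blue, green, red; 480x640 float32, m along the optical axis (not along the pixel's ray), 0 where there is no reading.
- vision.camera_model(name): a dict with "K" (3x3 intrinsics, pixels), "k1" (the pictures are not rectified: a ray, as slopes to the right and down, at radius r is drawn at 1 + k1 r^2 times it, then the intrinsics apply), "xyz" and "attitude" of the camera in the world. Camera axes: x right, y down, z forward; pixel columns grow to the right and rows downward; lengths in m; the calibration is good to about 2 mm. A picture is of the moment at which its call begins. camera_model takes no time and is no camera call.
- arm.sign_off(): hands the job in, once; it reports no verdict.
Trained networks look in the newest picture that a camera, given by its name, has taken for a name from the list of things; names that differ only in an ending like _2 or _b are one class to them, and where a whole thing is asked for, a point or a joint stands for the part that bears it (a point fixed in the world has none). Each returns a list of dicts, best first, with "score" (0 to 1); they miss things now and then, are a little off and sometimes report something else, mostly with a low value. They report only what shows in the picture. A call takes as long as a camera call. They do not tell look-alikes from the thing itself.
- nets.cut_out(label, camera): "region" (480x640 bool, what is visible of it) and "uv" ([column, row] in pixels, amid what is visible of it).
The state is a dict: "clock": time; "joints": joint angles; "dq": joint speeds; "joint_efforts": joint torques, N m; "position": TCP position; "ee_rot": TCP orientation; "force": force on the tool from outside, world axes, zero at the start; "ft_torque": the same for the moment, N m; "width": opening from 0.0 (shut) to 1.0 (fully open).
Only numpy, scipy, OpenCV 4.12 (cv2) and the standard library are available. Lean on these libraries where they do the work, as an engineer would, in place of code of your own. Each camera call takes 0.05 s, during which the arm holds its last target.

## Working session

There is one attempt and no reset: what is moved stays moved. The work goes in short steps, Python scripts to look and compute and a shell command to move; the robot and the scene stay as the last step left them, time stands still between calls to the robot, and variables do not carry over. Pictures are saved under pics/ and viewed, and the job is handed in when it is done.

```bash
ls; mkdir -p pics
python3 - <<'E'
from cell import sensors,vision,arm,nets
import cv2,json
for n in("side","top"):
    im,d=vision.get_image(n); cv2.imwrite(f"pics/{n}0.png",im)
    print(n,vision.camera_model(n))
print(sensors.observe(),arm.tip_reach)
E
```

```text
pics
side {'K': array([[507.7736874 ,   0.        , 321.70026934],
       [  0.        , 507.7736874 , 241.13776975],
       [  0.        ,   0.        ,   1.        ]]), 'k1': -0.07841266798368743, 'xyz': array([0.18039426, 0.90232958, 0.68554905]), 'attitude': array([-0.4861535 ,  2.54850902, -1.47336772])}
top {'K': array([[592.32133793,   0.        , 321.05859737],
       [  0.        , 592.32133793, 240.62166002],
       [  0.        ,   0.        ,   1.        ]]), 'k1': 0.03514256257503992, 'xyz': array([ 0.43758408, -0.03056092,  1.37130616]), 'attitude': array([-2.21419362,  2.17090367, -0.04788175])}
{'clock': 0.1, 'joints': array([ 1.11438185,  0.43513135,  0.02493591,  1.57396261, -0.01159994,
        1.13401197, -0.07508985]), 'dq': array([ 0.00010553, -0.00028874, -0.00055635, -0.00372602,  0.00226235,
       -0.00113995,  0.00086979]), 'joint_efforts': array([ 3.49734670e-03, -6.69123101e+01,  9.88224708e-01, -3.15143895e+01,
       -6.05645939e-02,  3.74234968e-02,  1.00364969e-04]), 'position': array([ 0.2163643 , -0.58587324,  0.21855349]), 'ee_rot': array([-3.09126443e+00, -5.52605109e-01,  5.45174043e-04]), 'force': array([ 0.41627599, -0.44905796, -1.27916902]), 'ft_torque': array([ 0.01329179,  0.00986042, -0.00464104]), 'width': 0.9995384215845026} 0.014
```

View pics/side0.png

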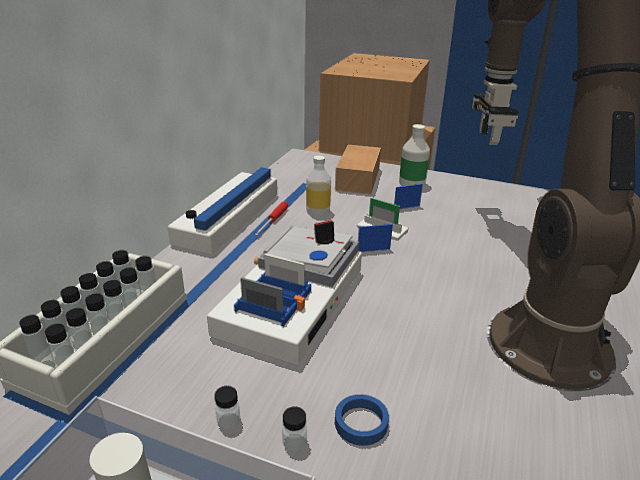

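View pics/top0.png

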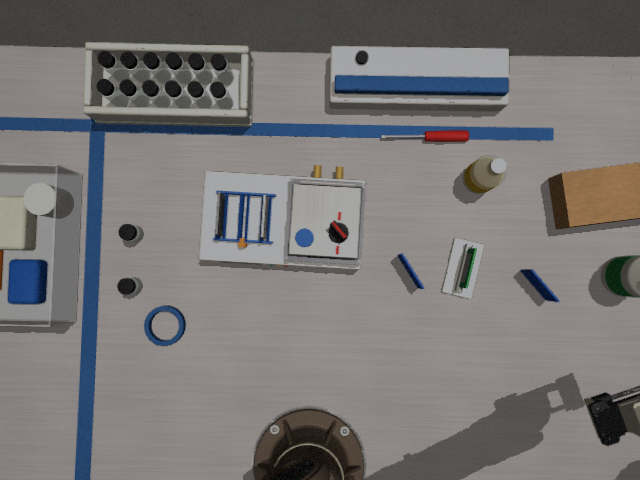

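The top view shows a green plate in a white stand at (467,267), with two blue look-alikes at (411,271) and (539,285). The green one fits the description. The unit is at (283,220), with its orange clip at (242,243) and the fastener at (339,232). I'll enlarge these areas to confirm.

```bash
cat > h.py <<'E'
import numpy as np,cv2
from scipy.spatial.transform import Rotation as R
from cell import sensors,vision,arm,nets
def cloud(n):
    im,d=vision.get_image(n); m=vision.camera_model(n); K=m['K'];k1=m['k1']
    v,u=np.mgrid[0:480,0:640].astype(float)
    xd=(u-K[0,2])/K[0,0]; yd=(v-K[1,2])/K[1,1]; x,y=xd.copy(),yd.copy()
    for _ in range(10):
        s=1+k1*(x*x+y*y); x=xd/s;y=yd/s
    P=np.stack([x*d,y*d,d],-1)@R.from_rotvec(m['attitude']).as_matrix().T+m['xyz']
    P[d==0]=np.nan
    return im,d,P
def proj(n,p):
    m=vision.camera_model(n);c=R.from_rotvec(m['attitude']).as_matrix().T@(np.asarray(p)-m['xyz'])
    x,y=c[0]/c[2],c[1]/c[2];s=1+m['k1']*(x*x+y*y)
    return m['K'][0,0]*x*s+m['K'][0,2],m['K'][1,1]*y*s+m['K'][1,2]
E
python3 - <<'E'
from h import *
out={}
for n in("side","top"):
    im,d,P=cloud(n); np.savez(f"c_{n}.npz",im=im,P=P)
im=np.load("c_top.npz")['im']
a=cv2.resize(im[165:275,195:370],None,fx=4.5,fy=4.5,interpolation=cv2.INTER_CUBIC)
cv2.imwrite("pics/t1.png",a)
a=cv2.resize(im[230:305,390:560],None,fx=4.5,fy=4.5,interpolation=cv2.INTER_CUBIC)
cv2.imwrite("pics/t2.png",a)
im=np.load("c_side.npz")['im']
a=cv2.resize(im[180:360,200:440],None,fx=3.3,fy=3.3,interpolation=cv2.INTER_CUBIC)
cv2.imwrite("pics/s1.png",a)
E
```

```text
(no output)
```

View pics/t1.png

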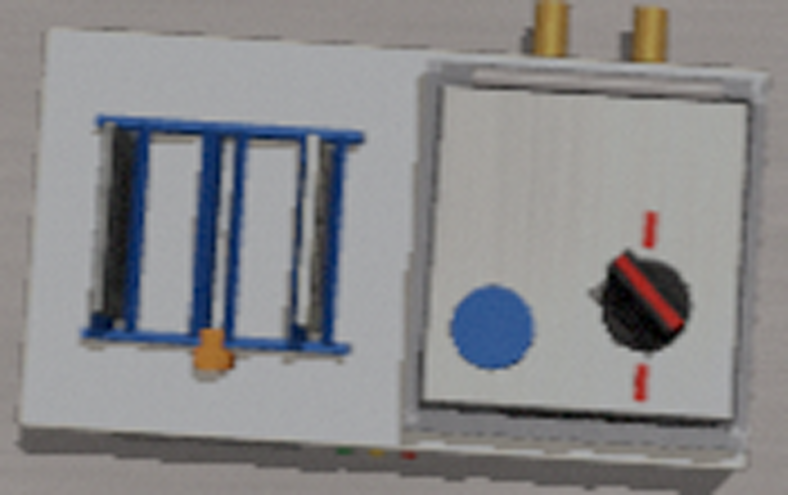

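View pics/t2.png

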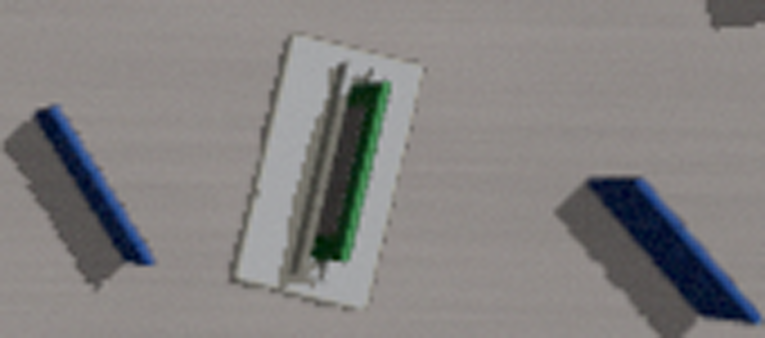

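View pics/s1.png

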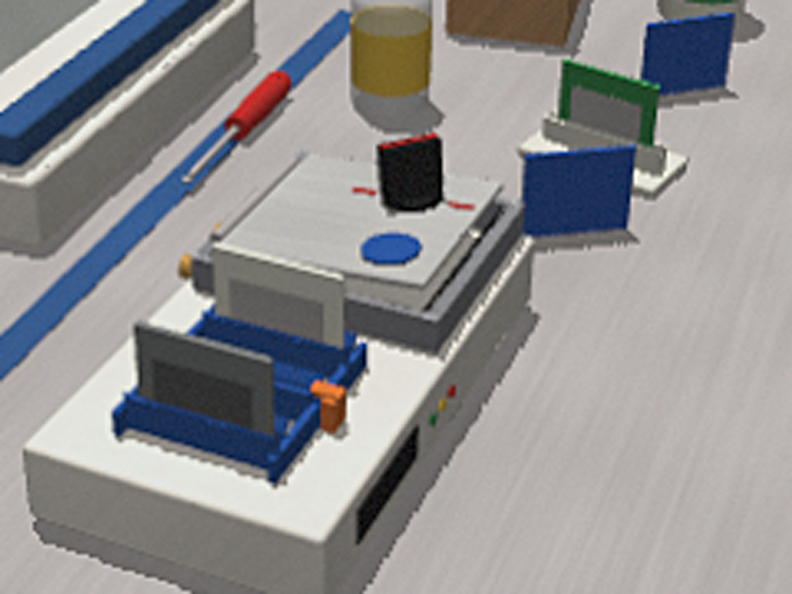

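Confirmed: the green plate is in the white stand. The free slot is the middle one, with the orange clip. Next I'll measure the poses.

Run:
```python
from h import *
np.set_printoptions(precision=4,suppress=True)
def rect(p):
    (c,s,a)=cv2.minAreaRect((p[:,:2]*1000).astype(np.float32)); return np.round(c,1),np.round(s,1),round(a,2)
for n in("top","side"):
    z=np.load(f"c_{n}.npz");im=z['im'];P=z['P']
    hsv=cv2.cvtColor(im,cv2.COLOR_BGR2HSV);H,S,V=[hsv[...,i].astype(int) for i in range(3)]
    X,Y,Z=P[...,0],P[...,1],P[...,2]
    print("==",n)
    unit=(X>.4)&(X<.72)&(Y>-.2)&(Y<.3)
    m=unit&(abs(Z-.06)<.004)
    k=cv2.morphologyEx(m.astype(np.uint8),cv2.MORPH_OPEN,np.ones((3,3)))>0
    print("deck",k.sum(),rect(P[k]),np.nanmedian(Z[k]))
    near=(X>.3)&(X<.75)&(Y>-.5)&(Y<.3)
    g=near&(H>50)&(H<75)&(S>90)&(Z<.2)
    print("green",g.sum(),P[g].mean(0),rect(P[g]),np.percentile(Z[g],[2,50,98]))
    t=g&(Z>np.percentile(Z[g],98)-.006); print(" top",t.sum(),P[t].mean(0),rect(P[t]))
    o=unit&(H>5)&(H<20)&(S>150)&(Z>.05); print("orange",o.sum(),np.median(P[o],0),rect(P[o]),Z[o].max())
    b=unit&(H>100)&(H<125)&(S>120)&(Z>.05)
    nlab,lab,st,ce=cv2.connectedComponentsWithStats(b.astype(np.uint8))
    for i in range(1,nlab):
        if st[i,4]>40:
            q=P[lab==i];print("blue",st[i,4],ce[i],np.median(q,0),rect(q),np.percentile(q[:,2],[5,50,95]))
    r=unit&((H<8)|(H>172))&(S>140)&(Z>.07)
    nlab,lab,st,ce=cv2.connectedComponentsWithStats(r.astype(np.uint8))
    for i in range(1,nlab):
        if st[i,4]>4:
            q=P[lab==i];print("red",st[i,4],ce[i],np.median(q,0),rect(q))
    k=unit&(Z>.118)&(Z<.15)
    nlab,lab,st,ce=cv2.connectedComponentsWithStats(k.astype(np.uint8),connectivity=8)
    for i in range(1,nlab):
        if st[i,4]>10:
            q=P[lab==i];print("tall",st[i,4],ce[i],q.mean(0),rect(q),q[:,2].max())
```

```text
== top
deck 3744 (array([549.6,  69.6]), array([354.7, 198.8]), 87.44) 0.05956312042447476
green 196 [ 0.4504 -0.3322  0.0739] (array([ 474.7, -132. ]), array([442.7,  96.5]), 84.6) [0.0323 0.0791 0.1074]
 top 5 [ 0.5168 -0.0521  0.1141] (array([519.6, -49.6]), array([31.4,  1.9]), 41.91)
orange 52 [0.4937 0.1507 0.0842] (array([504.1,  57.4]), array([ 18.4, 206. ]), 4.99) 0.10845158691151369
blue 783 [243.1073 216.2478] [0.5526 0.154  0.0821] (array([552. , 148.9]), array([125.6, 108.1]), 87.64) [0.0704 0.0821 0.0898]
blue 244 [303.9262 237.6311] [0.5066 0.0153 0.105 ] (array([507.2,  15.3]), array([36.8, 34.5]), 3.06) [0.1001 0.105  0.1092]
red 10 [338.8 216.1] [ 0.5544 -0.059   0.0976] (array([556.7, -57.9]), array([15.5,  2.2]), 0.66)
red 65 [339.0308 229.8769] [ 0.5221 -0.0584  0.1458] (array([522.4, -58.6]), array([41.7,  7.3]), 42.79)
red 12 [336.6667 250.    ] [ 0.482  -0.0559  0.1042] (array([482.9, -54.9]), array([ 2.3, 15. ]), 89.69)
tall 155 [217.3806 213.0839] [0.5537 0.1973 0.1311] (array([553.6, 198.3]), array([ 6.6, 88.7]), 87.8) 0.1402323429578649
tall 132 [263.6818 
[... 892 characters left out ...]
blue 1314 [276.2983 299.7778] [0.5302 0.1665 0.0745] (array([551.3, 139.7]), array([160.5, 111.5]), 87.82) [0.0617 0.0745 0.0858]
red 26 [322.6538 222.6923] [ 0.526  -0.0506  0.1432] (array([525.9, -52. ]), array([38.7, 10.1]), 41.79)
red 5 [340. 242.] [ 0.4817 -0.0528  0.1027] (array([481.7, -52.6]), array([9.1, 3.3]), 17.63)
tall 247 [323.7004 227.8057] [ 0.5208 -0.0484  0.1331] (array([521.9, -51.8]), array([45.1, 21.8]), 38.53) 0.1468412661361146
tall 282 [283.6773 261.6986] [0.5495 0.1077 0.1266] (array([550.9, 107.5]), array([ 8.2, 91.1]), 87.94) 0.1342339734386957
tall 326 [261.0399 286.4601] [0.553  0.2034 0.1264] (array([554.3, 202.8]), array([10.7, 90.1]), 88.19) 0.1350085855701758
```

```bash
cat >> h.py <<'E'
def rect(p):
    (c,s,a)=cv2.minAreaRect((p[:,:2]*1000).astype(np.float32)); return np.round(c,1),np.round(s,1),round(a,2)
def line(p):
    c=p[:,:2].mean(0);u,s,v=np.linalg.svd(p[:,:2]-c);d=v[0]*np.sign(v[0,0]);t=(p[:,:2]-c)@d
    return c+d*(t.max()+t.min())/2,np.degrees(np.arctan2(d[1],d[0])),np.ptp(t)
def toolR(): return R.from_rotvec(sensors.observe()['ee_rot'])
E
python3 - <<'E'
from h import *
np.set_printoptions(precision=4,suppress=True)
for n in("top","side"):
    z=np.load(f"c_{n}.npz");im=z['im'];P=z['P']
    hsv=cv2.cvtColor(im,cv2.COLOR_BGR2HSV);H,S,V=[hsv[...,i].astype(int) for i in range(3)]
    X,Y,Z=P[...,0],P[...,1],P[...,2]
    near=(X>.38)&(X<.52)&(Y>-.39)&(Y<-.27)
    g=near&(H>45)&(H<80)&(S>90)
    print(n,g.sum(),line(P[g]),rect(P[g]))
    if n=="top":
        br=g&(V>np.percentile(V[g],60)); print(" bright",br.sum(),line(P[br]),np.median(Z[br]))
        w=near&(V>170)&(S<40)&(Z<.04); print("stand",w.sum(),rect(P[w]))
        r=(X>.51-.03)&(X<.55)&(Y>-.09)&(Y<-.02)&((H<8)|(H>172))&(S>140)&(Z>.13); print("bar",line(P[r]))
    t=near&(Z>.07)&(Z<.12); print(" top",t.sum(),line(P[t]),rect(P[t]),np.nanmax(Z[t]))
M=toolR().as_matrix();print(M)
E
```

```text
top 190 (array([ 0.45  , -0.3444]), np.float64(-12.928791118441339), np.float64(0.08772728473879468)) (array([ 449.9, -345. ]), array([ 5.8, 87.7]), 77.43)
 bright 76 (array([ 0.4504, -0.3455]), np.float64(-13.038173702780023), np.float64(0.08644314252339706)) 0.08531371715276947
stand 12 (array([ 432.5, -342.7]), array([62.7, 84.5]), 75.4)
bar (array([ 0.5223, -0.0585]), np.float64(42.681648023438775), np.float64(0.041676507604272744))
 top 149 (array([ 0.4506, -0.3451]), np.float64(-12.818406493399998), np.float64(0.08797481204763695)) (array([ 450.5, -345.5]), array([ 6.5, 87.9]), 77.62) 0.09220355928864032
side 272 (array([ 0.4503, -0.3396]), np.float64(-12.624117713233089), np.float64(0.08949036514754108)) (array([ 450.2, -339.7]), array([13.6, 89.2]), 79.35)
 top 144 (array([ 0.4511, -0.3396]), np.float64(-12.797224696360265), np.float64(0.08996594723153377)) (array([ 451.1, -339.2]), array([12.4, 90. ]), 77.62) 0.08630360202112908
[[ 0.9381  0.3464 -0.0004]
 [ 0.3464 -0.9381  0.0008]
 [-0.0001 -0.0009 -1.    ]]
```

```bash
cat >> h.py <<'E'
def go(x,y,z,ang):
    s=sensors.observe();M=R.from_rotvec(s['ee_rot']).as_matrix()
    d=M.T@(np.array([x,y,z])-s['position'])*100
    a=np.radians(ang);c,sn=np.cos(a),np.sin(a)
    T=np.array([[c,sn,0],[sn,-c,0],[0,0,-1.]])
    w=np.degrees(R.from_matrix(M.T@T).as_rotvec())
    print("t cm",np.round(d,2),"w deg",np.round(w,2),"clock",s['clock'],"pos",np.round(s['position'],4),"F",np.round(s['force'],1),"w",round(s['width'],3))
E
python3 -c "
from h import *
go(.4503,-.343,.15,-12.85)"
```

```text
t cm [ 30.36 -14.69   6.89] w deg [-5.000e-02  2.000e-02  3.312e+01] clock 0.2 pos [ 0.2164 -0.586   0.2188] F [-0.5  0.  -0.1] w 0.999
```

```bash
python3 -m handwheel '[{"tx":30.4,"ty":-14.7,"tz":0,"wz":33.1,"claw":1},{"tx":30.4,"ty":-14.7,"tz":0,"wz":33.1,"claw":1},{"tx":30.4,"ty":-14.7,"tz":2,"wz":33.1,"claw":1},{"tx":30.4,"ty":-14.7,"tz":3,"wz":33.1,"claw":1},{"tx":30.4,"ty":-14.7,"tz":4,"wz":33.1,"claw":1},{"tx":30.4,"ty":-14.7,"tz":5,"wz":33.1,"claw":1},{"tx":30.4,"ty":-14.7,"tz":6.9,"wz":33.1,"claw":1},{"tx":30.4,"ty":-14.7,"tz":6.9,"wz":33.1,"claw":1},{"tx":30.4,"ty":-14.7,"tz":6.9,"wz":33.1,"claw":1},{"tx":30.4,"ty":-14.7,"tz":6.9,"wz":33.1,"claw":1},{"tx":30.4,"ty":-14.7,"tz":6.9,"wz":33.1,"claw":1},{"tx":30.4,"ty":-14.7,"tz":6.9,"wz":33.1,"claw":1}]' 15
python3 - <<'E'
from h import *
go(.4503,-.343,.06,-12.85)
for n in("top","side"):
    im,d,P=cloud(n);np.savez(f"c1_{n}.npz",im=im,P=P)
    u,v=map(int,proj(n,(.45,-.343,.1)));print(u,v)
    cv2.imwrite(f"pics/g_{n}.png",cv2.resize(im[max(0,v-70):v+70,u-90:u+90],None,fx=4,fy=4,interpolation=cv2.INTER_CUBIC))
E
```

```text
t cm [ 30.36 -14.68  15.89] w deg [-5.000e-02  2.000e-02  3.312e+01] clock 0.2 pos [ 0.2164 -0.586   0.2188] F [-0.5  0.  -0.1] w 0.999
471 267
385 195invalid input
```

```bash
python3 -m handwheel '[{"tx":30.4,"ty":-14.7,"tz":0,"wx":0,"wy":0,"wz":33.1,"claw":1}]'; python3 -m handwheel --help
```

```text
clock: 0.38
position: [0.2373, -0.5618, 0.2189]
ee_rot: [3.119, 0.349, -0.008]
force: [-0.7, -0.8, 0.7]
width: 1.001invalid input: not JSON, or not a number
```

```bash
python3 -c "
from h import *
go(.4503,-.343,.15,-12.85)"
```

```text
t cm [ 25.65 -16.65   6.72] w deg [ 0.21  0.27 25.62] clock 0.3833 pos [ 0.2373 -0.5618  0.2189] F [-0.7 -0.8  0.7] w 1.001
```

```bash
python3 -m handwheel '[{"tx":25.6,"ty":-16.6,"tz":0,"wx":0,"wy":0,"wz":25.6,"claw":1},{"tx":25.6,"ty":-16.6,"tz":2,"wx":0,"wy":0,"wz":25.6,"claw":1},{"tx":25.6,"ty":-16.6,"tz":3,"wx":0,"wy":0,"wz":25.6,"claw":1},{"tx":25.6,"ty":-16.6,"tz":5,"wx":0,"wy":0,"wz":25.6,"claw":1},{"tx":25.6,"ty":-16.6,"tz":6.7,"wx":0,"wy":0,"wz":25.6,"claw":1},{"tx":25.6,"ty":-16.6,"tz":6.7,"wx":0,"wy":0,"wz":25.6,"claw":1},{"tx":25.6,"ty":-16.6,"tz":6.7,"wx":0,"wy":0,"wz":25.6,"claw":1},{"tx":25.6,"ty":-16.6,"tz":6.7,"wx":0,"wy":0,"wz":25.6,"claw":1},{"tx":25.6,"ty":-16.6,"tz":6.7,"wx":0,"wy":0,"wz":25.6,"claw":1},{"tx":25.6,"ty":-16.6,"tz":6.7,"wx":0,"wy":0,"wz":25.6,"claw":1}]' 15
python3 - <<'E'
from h import *
go(.4503,-.343,.06,-12.85)
for n in("top","side"):
    im,d,P=cloud(n);np.savez(f"c1_{n}.npz",im=im,P=P)
    u,v=map(int,proj(n,(.45,-.343,.1)));print(u,v)
    cv2.imwrite(f"pics/g1_{n}.png",cv2.resize(im[max(0,v-70):v+70,u-90:u+90],None,fx=4,fy=4,interpolation=cv2.INTER_CUBIC))
E
```

```text
clock: 1.22
position: [0.4581, -0.3347, 0.1516]
ee_rot: [-3.123, 0.336, 0.002]
force: [-0.5, 0.2, -0.4]
width: 1.0
t cm [-0.58  0.99  9.16] w deg [-0.05  0.06  0.58] clock 1.2167 pos [ 0.4581 -0.3347  0.1516] F [-0.5  0.2 -0.4] w 1.0
471 267
385 195
```

View pics/g1_side.png

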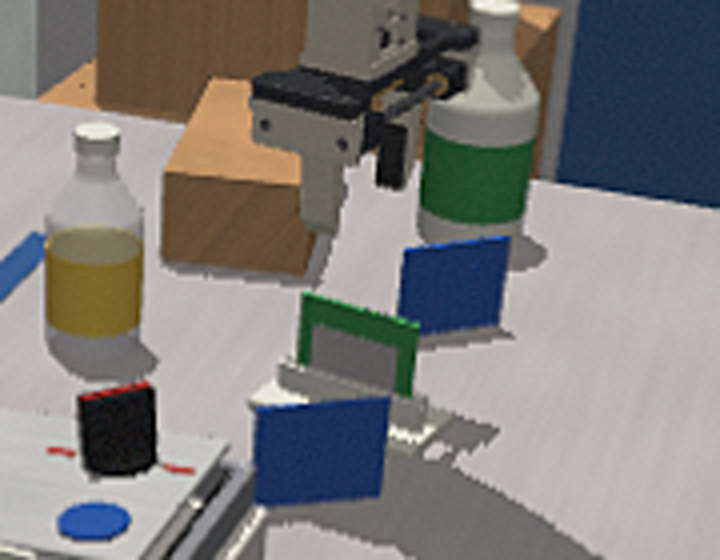

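View pics/g1_top.png

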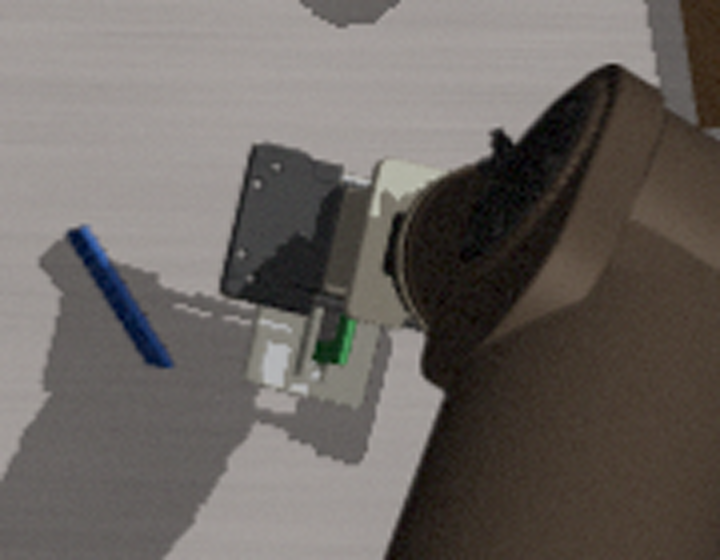

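Gripper open above the green plate (side view, plate near (360,340) in the crop). It's about 1 cm off, so I'll correct that and then go down.

```bash
python3 -m handwheel '[{"tx":-0.6,"ty":1.0,"tz":0,"wx":0,"wy":0,"wz":0.6,"claw":1},{"tx":-0.6,"ty":1.0,"tz":0,"wx":0,"wy":0,"wz":0.6,"claw":1},{"tx":-0.6,"ty":1.0,"tz":2,"wx":0,"wy":0,"wz":0.6,"claw":1},{"tx":-0.6,"ty":1.0,"tz":4,"wx":0,"wy":0,"wz":0.6,"claw":1},{"tx":-0.6,"ty":1.0,"tz":6,"wx":0,"wy":0,"wz":0.6,"claw":1},{"tx":-0.6,"ty":1.0,"tz":7.5,"wx":0,"wy":0,"wz":0.6,"claw":1},{"tx":-0.6,"ty":1.0,"tz":8.5,"wx":0,"wy":0,"wz":0.6,"claw":1},{"tx":-0.6,"ty":1.0,"tz":9.2,"wx":0,"wy":0,"wz":0.6,"claw":1},{"tx":-0.6,"ty":1.0,"tz":9.2,"wx":0,"wy":0,"wz":0.6,"claw":1},{"tx":-0.6,"ty":1.0,"tz":9.2,"wx":0,"wy":0,"wz":0.6,"claw":1}]' 15
python3 - <<'E'
from h import *
go(.4503,-.343,.06,-12.85)
for n in("top","side"):
    im,d,P=cloud(n);np.savez(f"c1_{n}.npz",im=im,P=P)
    u,v=map(int,proj(n,(.45,-.343,.1)))
    cv2.imwrite(f"pics/g2_{n}.png",cv2.resize(im[max(0,v-70):v+70,u-90:u+90],None,fx=4,fy=4,interpolation=cv2.INTER_CUBIC))
E
```

```text
clock: 2.15
position: [0.449, -0.3457, 0.0606]
ee_rot: [3.121, -0.36, 0.0]
force: [-0.5, 0.2, -0.5]
width: 0.997
t cm [ 0.07 -0.29  0.06] w deg [ 0.02 -0.02 -0.29] clock 2.15 pos [ 0.449  -0.3457  0.0606] F [-0.5  0.2 -0.5] w 0.997
```

View pics/g2_side.png

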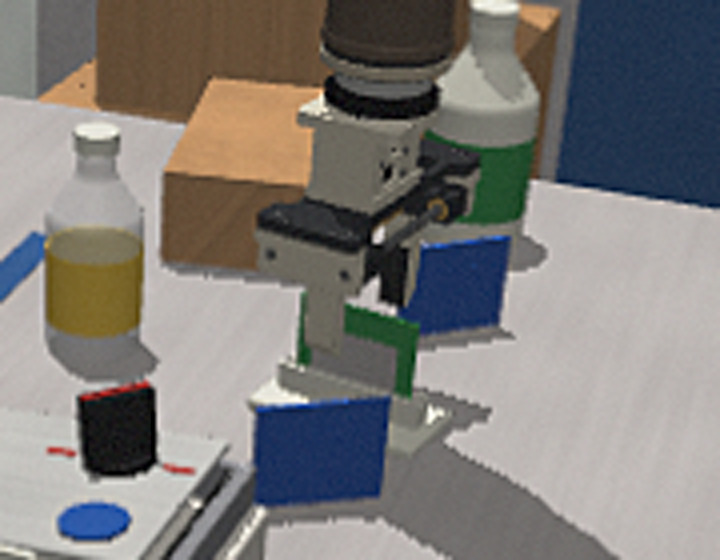

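```bash
python3 -m handwheel '[{"tx":0.1,"ty":-0.3,"tz":0.05,"wx":0,"wy":0,"wz":-0.3,"claw":0.3},{"tx":0.1,"ty":-0.3,"tz":0.05,"wx":0,"wy":0,"wz":-0.3,"claw":0.2},{"tx":0.1,"ty":-0.3,"tz":0.05,"wx":0,"wy":0,"wz":-0.3,"claw":0.1},{"tx":0.1,"ty":-0.3,"tz":0.05,"wx":0,"wy":0,"wz":-0.3,"claw":0},{"tx":0.1,"ty":-0.3,"tz":0.05,"wx":0,"wy":0,"wz":-0.3,"claw":0},{"tx":0.1,"ty":-0.3,"tz":0.05,"wx":0,"wy":0,"wz":-0.3,"claw":0},{"tx":0.1,"ty":-0.3,"tz":0.05,"wx":0,"wy":0,"wz":-0.3,"claw":0},{"tx":0.1,"ty":-0.3,"tz":0.05,"wx":0,"wy":0,"wz":-0.3,"claw":0}]' 10; python3 -c "
from h import *
go(.4503,-.343,.06,-12.85)"
```

```text
clock: 2.92
position: [0.4507, -0.3424, 0.0597]
ee_rot: [3.122, -0.35, -0.0]
force: [-0.9, -0.4, -0.1]
width: 0.467
t cm [-0.03  0.07 -0.03] w deg [0.   0.   0.05] clock 2.9167 pos [ 0.4507 -0.3424  0.0597] F [-0.9 -0.4 -0.1] w 0.467
```

Fingers still closing.

```bash
python3 -m handwheel '[{"tx":0,"ty":0,"tz":0,"wx":0,"wy":0,"wz":0,"claw":0},{"tx":0,"ty":0,"tz":0,"wx":0,"wy":0,"wz":0,"claw":0},{"tx":0,"ty":0,"tz":0,"wx":0,"wy":0,"wz":0,"claw":0},{"tx":0,"ty":0,"tz":0,"wx":0,"wy":0,"wz":0,"claw":0},{"tx":0,"ty":0,"tz":0,"wx":0,"wy":0,"wz":0,"claw":0},{"tx":0,"ty":0,"tz":0,"wx":0,"wy":0,"wz":0,"claw":0},{"tx":0,"ty":0,"tz":0,"wx":0,"wy":0,"wz":0,"claw":0},{"tx":0,"ty":0,"tz":0,"wx":0,"wy":0,"wz":0,"claw":0},{"tx":0,"ty":0,"tz":0,"wx":0,"wy":0,"wz":0,"claw":0},{"tx":0,"ty":0,"tz":0,"wx":0,"wy":0,"wz":0,"claw":0}]' 10; python3 -c "
from h import *
go(.4503,-.343,.06,-12.85)"
```

```text
clock: 3.75
position: [0.4508, -0.3424, 0.0598]
ee_rot: [3.122, -0.35, 0.0]
force: [-0.4, -0.3, 1.0]
width: 0.053
t cm [-0.03  0.07 -0.02] w deg [ 0.   -0.    0.05] clock 3.75 pos [ 0.4508 -0.3424  0.0598] F [-0.4 -0.3  1. ] w 0.053
```

Gripped at 4.9 mm. Lift.

```bash
python3 -m handwheel '[{"tx":0,"ty":0,"tz":-0.5,"wx":0,"wy":0,"wz":0,"claw":0},{"tx":0,"ty":0,"tz":-2,"wx":0,"wy":0,"wz":0,"claw":0},{"tx":0,"ty":0,"tz":-4,"wx":0,"wy":0,"wz":0,"claw":0},{"tx":0,"ty":0,"tz":-7,"wx":0,"wy":0,"wz":0,"claw":0},{"tx":0,"ty":0,"tz":-10,"wx":0,"wy":0,"wz":0,"claw":0},{"tx":0,"ty":0,"tz":-13,"wx":0,"wy":0,"wz":0,"claw":0},{"tx":0,"ty":0,"tz":-16,"wx":0,"wy":0,"wz":0,"claw":0},{"tx":0,"ty":0,"tz":-18,"wx":0,"wy":0,"wz":0,"claw":0},{"tx":0,"ty":0,"tz":-19,"wx":0,"wy":0,"wz":0,"claw":0},{"tx":0,"ty":0,"tz":-19,"wx":0,"wy":0,"wz":0,"claw":0},{"tx":0,"ty":0,"tz":-19,"wx":0,"wy":0,"wz":0,"claw":0}]' 20; python3 -c "
from h import *
go(.552,.152,.25,-2.2)"
```

```text
clock: 4.67
position: [0.4505, -0.3422, 0.2492]
ee_rot: [-3.122, 0.35, 0.0]
force: [-0.0, -0.7, -1.0]
width: 0.049
t cm [ -1.05 -50.44  -0.08] w deg [ -0.     0.02 -10.59] clock 4.6667 pos [ 0.4505 -0.3422  0.2492] F [-0.  -0.7 -1. ] w 0.049
```

```bash
python3 -m handwheel '[{"tx":0,"ty":-1,"tz":0,"wx":0,"wy":0,"wz":0,"claw":0},{"tx":0,"ty":-3,"tz":0,"wx":0,"wy":0,"wz":-1,"claw":0},{"tx":0,"ty":-6,"tz":0,"wx":0,"wy":0,"wz":-2,"claw":0},{"tx":0,"ty":-9,"tz":0,"wx":0,"wy":0,"wz":-3,"claw":0},{"tx":0,"ty":-12,"tz":0,"wx":0,"wy":0,"wz":-4,"claw":0},{"tx":-0.2,"ty":-15,"tz":0,"wx":0,"wy":0,"wz":-5,"claw":0},{"tx":-0.4,"ty":-18,"tz":0,"wx":0,"wy":0,"wz":-6,"claw":0},{"tx":-0.6,"ty":-21,"tz":0,"wx":0,"wy":0,"wz":-7,"claw":0},{"tx":-0.8,"ty":-24,"tz":0,"wx":0,"wy":0,"wz":-8,"claw":0},{"tx":-1,"ty":-27,"tz":0,"wx":0,"wy":0,"wz":-9,"claw":0},{"tx":-1,"ty":-29,"tz":0,"wx":0,"wy":0,"wz":-10,"claw":0},{"tx":-1,"ty":-30,"tz":0,"wx":0,"wy":0,"wz":-10.6,"claw":0}]' 20; python3 -m handwheel '[{"tx":0,"ty":-3,"tz":0,"wx":0,"wy":0,"wz":0,"claw":0},{"tx":0,"ty":-6,"tz":0,"wx":0,"wy":0,"wz":0,"claw":0},{"tx":0,"ty":-9,"tz":0,"wx":0,"wy":0,"wz":0,"claw":0},{"tx":0,"ty":-12,"tz":0,"wx":0,"wy":0,"wz":0,"claw":0},{"tx":0,"ty":-14.5,"tz":0,"wx":0,"wy":0,"wz":0,"claw":0},{"tx":0,"ty":-16.5,"tz":0,"wx":0,"wy":0,"wz":0,"claw":0},{"tx":0,"ty":-18,"tz":0,"wx":0,"wy":0,"wz":0,"claw":0},{"tx":0,"ty":-18,"tz":0,"wx":0,"wy":0,"wz":0,"claw":0},{"tx":0,"ty":-18,"tz":0,"wx":0,"wy":0,"wz":0,"claw":0},{"tx":0,"ty":-18,"tz":0,"wx":0,"wy":0,"wz":0,"claw":0}]' 20; python3 -c "
from h import *
go(.552,.152,.19,-2.2)"
```

```text
clock: 5.67
position: [0.5067, -0.0433, 0.2481]
ee_rot: [-3.14, 0.051, 0.004]
force: [-0.1, 0.3, -0.4]
width: 0.057
clock: 6.5
position: [0.5141, 0.1308, 0.2489]
ee_rot: [3.14, -0.062, -0.002]
force: [-0.5, -0.9, -0.7]
width: 0.052
t cm [ 3.71 -2.28  5.88] w deg [ 0.08  0.08 -0.07] clock 6.5 pos [0.5141 0.1308 0.2489] F [-0.5 -0.9 -0.7] w 0.052
```

Lower to plate bottom at ~0.14 and look.

```bash
python3 -m handwheel '[{"tx":1.5,"ty":-1,"tz":0,"wx":0,"wy":0,"wz":0,"claw":0},{"tx":3.7,"ty":-2.3,"tz":0,"wx":0,"wy":0,"wz":0,"claw":0},{"tx":3.7,"ty":-2.3,"tz":1.5,"wx":0,"wy":0,"wz":0,"claw":0},{"tx":3.7,"ty":-2.3,"tz":3,"wx":0,"wy":0,"wz":0,"claw":0},{"tx":3.7,"ty":-2.3,"tz":4.5,"wx":0,"wy":0,"wz":0,"claw":0},{"tx":3.7,"ty":-2.3,"tz":5.9,"wx":0,"wy":0,"wz":0,"claw":0},{"tx":3.7,"ty":-2.3,"tz":5.9,"wx":0,"wy":0,"wz":0,"claw":0},{"tx":3.7,"ty":-2.3,"tz":5.9,"wx":0,"wy":0,"wz":0,"claw":0},{"tx":3.7,"ty":-2.3,"tz":5.9,"wx":0,"wy":0,"wz":0,"claw":0}]' 20
python3 - <<'E'
from h import *
go(.552,.152,.19,-2.2)
for n in("top","side"):
    im,d,P=cloud(n);np.savez(f"c2_{n}.npz",im=im,P=P)
    u,v=map(int,proj(n,(.55,.152,.12)));print(u,v)
    cv2.imwrite(f"pics/r_{n}.png",cv2.resize(im[max(0,v-70):v+70,u-90:u+90],None,fx=4.4,fy=4.2,interpolation=cv2.INTER_CUBIC))
E
```

```text
clock: 7.25
position: [0.5527, 0.1531, 0.1914]
ee_rot: [3.141, -0.062, 0.001]
force: [-0.4, -0.1, 0.1]
width: 0.05
t cm [-0.06  0.11  0.14] w deg [ 0.   -0.04 -0.07] clock 7.25 pos [0.5527 0.1531 0.1914] F [-0.4 -0.1  0.1] w 0.05
239 215
274 275
```

View pics/r_side.png

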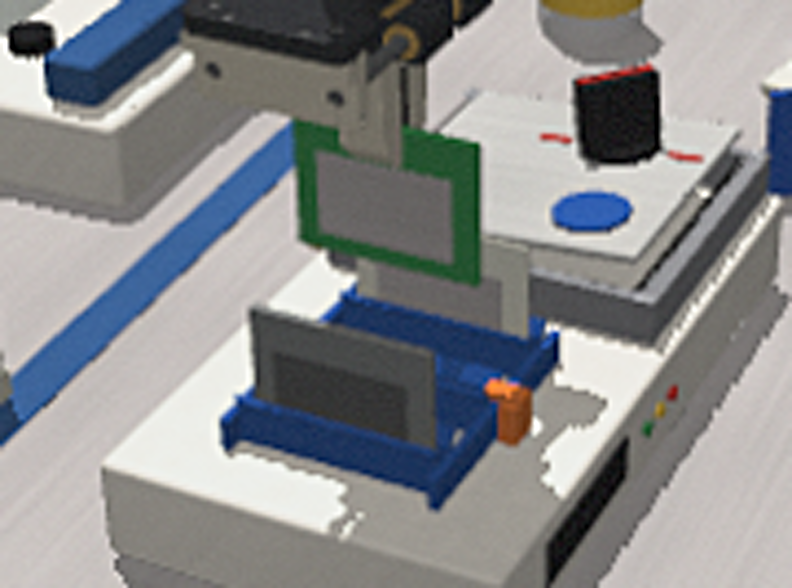

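View pics/r_top.png

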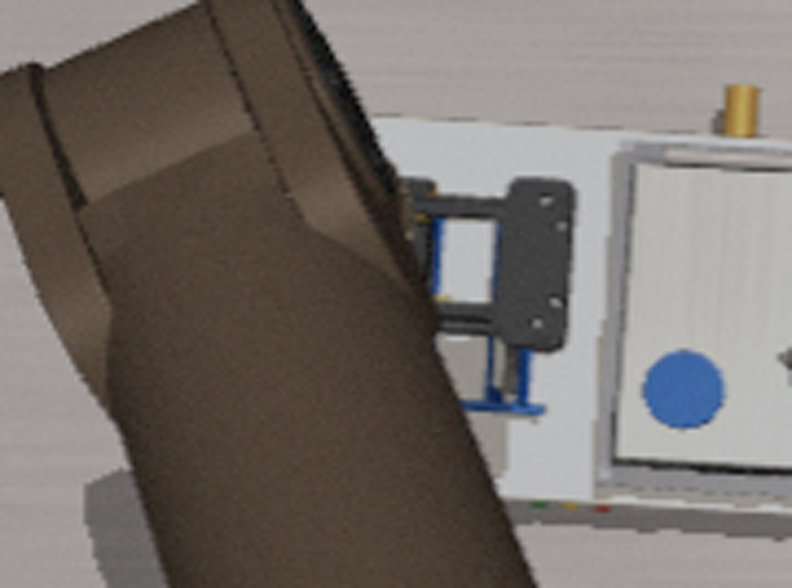

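```bash
cat > face.py <<'E'
from h import *
np.set_printoptions(precision=4,suppress=True)
z=np.load("c_side.npz");P0=z['P'];im0=z['im']
def fit(P,im,y0,zlo,zhi,green=False,tol=.012):
    X,Y,Z=P[...,0],P[...,1],P[...,2]
    m=(X>.51)&(X<.59)&(abs(Y-y0+.038*(X-.55))<tol)&(Z>zlo)&(Z<zhi)
    q=P[m]
    for _ in range(4):
        A=np.c_[q[:,0]-.55,q[:,2]-.12,np.ones(len(q))];c=np.linalg.lstsq(A,q[:,1],rcond=None)[0]
        r=q[:,1]-A@c;q=q[abs(r)<2.5*r.std()+1e-4]
    return len(q),c,r.std()
for nm,y in(("grey",.205),("white",.108)): print(nm,fit(P0,im0,y,.10,.130))
E
python3 - <<'E'
from face import *
z=np.load("c2_side.npz");P=z['P'];im=z['im']
print("green",fit(P,im,.157,.145,.165))
hsv=cv2.cvtColor(im,cv2.COLOR_BGR2HSV);X,Y,Z=P[...,0],P[...,1],P[...,2]
g=(hsv[...,0]>45)&(hsv[...,0]<80)&(hsv[...,1]>90)&(abs(X-.55)<.08)&(abs(Y-.155)<.02)
print(g.sum(),line(P[g]),np.percentile(P[g],[1,99],axis=0))
X,Y,Z=P0[...,0],P0[...,1],P0[...,2]
for y in(.2045,.1085):
    k=(abs(Y-y)<.01)&(Z>.095)&(Z<.133)&(abs(X-.55)<.08);print(line(P0[k]),np.percentile(P0[k],[1,99],axis=0))
h0=cv2.cvtColor(im0,cv2.COLOR_BGR2HSV)
b=(h0[...,0]>100)&(h0[...,0]<125)&(h0[...,1]>120)&(abs(X-.55)<.08)&(Y>.05)&(Y<.25)&(Z>.055)
print("rack",rect(P0[b]))
o=(h0[...,0]>5)&(h0[...,0]<20)&(h0[...,1]>150)&(abs(X-.49)<.03)&(abs(Y-.16)<.04)&(Z>.05)
print("clip",np.percentile(P0[o],[2,50,98],axis=0),o.sum())
z=np.load("c_top.npz");P1=z['P'];i1=z['im'];h1=cv2.cvtColor(i1,cv2.COLOR_BGR2HSV)
o=(h1[...,0]>5)&(h1[...,0]<20)&(h1[...,1]>150)&(abs(P1[...,0]-.49)<.03)&(abs(P1[...,1]-.155)<.04)&(P1[...,2]>.05)
print("clip top",np.percentile(P1[o],[2,50,98],axis=0),o.sum())
E
```

```text
grey (466, array([-0.0379, -0.0212,  0.204 ]), np.float64(0.0012322155985961412))
white (421, array([-0.0417, -0.0078,  0.1081]), np.float64(0.0013986142711024112))
green (318, array([-0.0327, -0.0102,  0.1576]), np.float64(0.00122992111001964))
548 (array([0.5521, 0.1568]), np.float64(-2.030582559476378), np.float64(0.08948299604652225)) [[0.5081 0.1529 0.1423]
 [0.5959 0.1609 0.215 ]]
(array([0.5544, 0.2037]), np.float64(-2.0839723486738153), np.float64(0.09178807703934772)) [[0.5096 0.1991 0.0956]
 [0.5984 0.2078 0.1326]]
(array([0.5505, 0.1079]), np.float64(-2.268805305303788), np.float64(0.09269885404913772)) [[0.5062 0.1034 0.0954]
 [0.5952 0.1122 0.1329]]
rack (array([551.3, 139.7]), array([160.5, 111.5]), 87.82)
clip [[0.4854 0.1495 0.0609]
 [0.4908 0.1604 0.0788]
 [0.5035 0.1665 0.0853]] 104
clip top [[0.4871 0.1421 0.0796]
 [0.4937 0.1507 0.084 ]
 [0.5047 0.1577 0.0895]] 51
```

The green plate is 1.5 mm off in +y relative to its neighbours' midpoint. I'll correct that and go down to just above the mouth.

```bash
python3 -m handwheel '[{"tx":0,"ty":0.15,"tz":0,"wx":0,"wy":0,"wz":0.3,"claw":0},{"tx":0,"ty":0.15,"tz":1,"wx":0,"wy":0,"wz":0.3,"claw":0},{"tx":0,"ty":0.15,"tz":2,"wx":0,"wy":0,"wz":0.3,"claw":0},{"tx":0,"ty":0.15,"tz":3,"wx":0,"wy":0,"wz":0.3,"claw":0},{"tx":0,"ty":0.15,"tz":4,"wx":0,"wy":0,"wz":0.3,"claw":0},{"tx":0,"ty":0.15,"tz":5,"wx":0,"wy":0,"wz":0.3,"claw":0},{"tx":0,"ty":0.15,"tz":5,"wx":0,"wy":0,"wz":0.3,"claw":0},{"tx":0,"ty":0.15,"tz":5,"wx":0,"wy":0,"wz":0.3,"claw":0},{"tx":0,"ty":0.15,"tz":5,"wx":0,"wy":0,"wz":0.3,"claw":0}]' 20
python3 - <<'E'
from face import *
go(.552,.1516,.11,-2.2)
im,d,P=cloud("side")
print("green",fit(P,im,.157,.097,.113))
u,v=274,270
cv2.imwrite(f"pics/r2.png",cv2.resize(im[v-60:v+60,u-80:u+80],None,fx=5,fy=5,interpolation=cv2.INTER_CUBIC))
E
```

```text
clock: 8.1
position: [0.5523, 0.1525, 0.1408]
ee_rot: [-3.141, 0.068, -0.0]
force: [0.1, -0.3, -1.2]
width: 0.052
grey (466, array([-0.0379, -0.0212,  0.204 ]), np.float64(0.0012322155985961412))
white (421, array([-0.0417, -0.0078,  0.1081]), np.float64(0.0013986142711024112))
t cm [-0.03  0.09  3.08] w deg [-0.01 -0.   -0.29] clock 8.1 pos [0.5523 0.1525 0.1408] F [ 0.1 -0.3 -1.2] w 0.052
green (221, array([-0.0313,  0.0334,  0.1569]), np.float64(0.0011884272834384948))
```

View pics/r2.png

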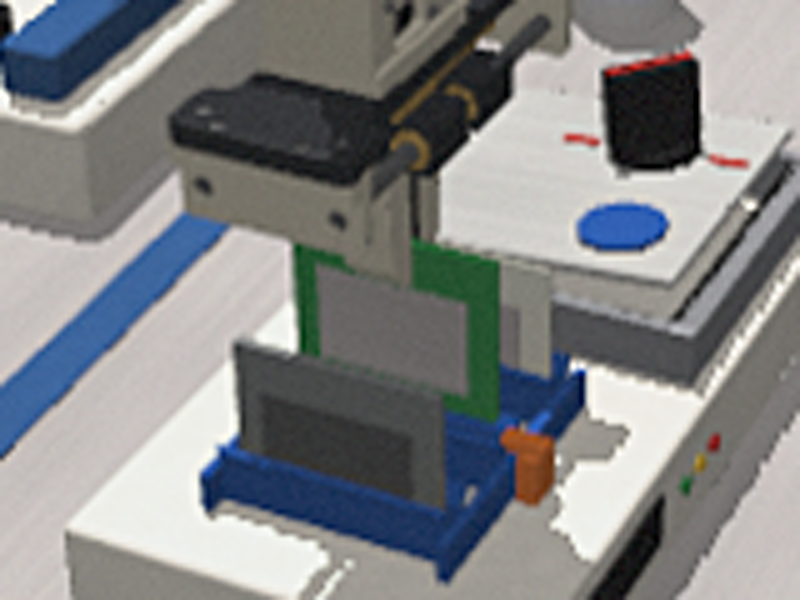

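```bash
python3 -m handwheel '[{"tx":0,"ty":0.1,"tz":0,"wx":0,"wy":0,"wz":0.2,"claw":0},{"tx":0,"ty":0.1,"tz":0.3,"wx":0,"wy":0,"wz":0.2,"claw":0},{"tx":0,"ty":0.1,"tz":0.6,"wx":0,"wy":0,"wz":0.2,"claw":0},{"tx":0,"ty":0.1,"tz":0.9,"wx":0,"wy":0,"wz":0.2,"claw":0},{"tx":0,"ty":0.1,"tz":1.2,"wx":0,"wy":0,"wz":0.2,"claw":0},{"tx":0,"ty":0.1,"tz":1.5,"wx":0,"wy":0,"wz":0.2,"claw":0},{"tx":0,"ty":0.1,"tz":1.5,"wx":0,"wy":0,"wz":0.2,"claw":0}]' 20
python3 - <<'E'
from face import *
go(.552,.1516,.11,-2.2)
E
```

```text
clock: 8.73
position: [0.5517, 0.1513, 0.1249]
ee_rot: [3.14, -0.074, -0.002]
force: [-0.4, 0.3, -1.1]
width: 0.051
grey (466, array([-0.0379, -0.0212,  0.204 ]), np.float64(0.0012322155985961412))
white (421, array([-0.0417, -0.0078,  0.1081]), np.float64(0.0013986142711024112))
t cm [ 0.03 -0.04  1.49] w deg [ 0.02  0.06 -0.49] clock 8.7333 pos [0.5517 0.1513 0.1249] F [-0.4  0.3 -1.1] w 0.051
```

```bash
python3 -m handwheel '[{"tx":0,"ty":0,"tz":0.3,"wx":0,"wy":0,"wz":0,"claw":0},{"tx":0,"ty":0,"tz":0.6,"wx":0,"wy":0,"wz":0,"claw":0},{"tx":0,"ty":0,"tz":0.9,"wx":0,"wy":0,"wz":0,"claw":0},{"tx":0,"ty":0,"tz":1.2,"wx":0,"wy":0,"wz":0,"claw":0},{"tx":0,"ty":0,"tz":1.4,"wx":0,"wy":0,"wz":0,"claw":0},{"tx":0,"ty":0,"tz":1.5,"wx":0,"wy":0,"wz":0,"claw":0},{"tx":0,"ty":0,"tz":1.5,"wx":0,"wy":0,"wz":0,"claw":0}]' 20
python3 - <<'E'
from face import *
go(.552,.1516,.11,-2.2)
E
```

```text
clock: 9.32
position: [0.552, 0.1513, 0.1104]
ee_rot: [3.141, -0.074, -0.001]
force: [0.3, -0.1, -0.6]
width: 0.05
grey (466, array([-0.0379, -0.0212,  0.204 ]), np.float64(0.0012322155985961412))
white (421, array([-0.0417, -0.0078,  0.1081]), np.float64(0.0013986142711024112))
t cm [ 0.   -0.03  0.04] w deg [ 0.01  0.02 -0.49] clock 9.3167 pos [0.552  0.1513 0.1104] F [ 0.3 -0.1 -0.6] w 0.05
```

Nearly at the floor. I'll nudge 1.5 mm and check the contact force.

```bash
python3 -m handwheel '[{"tx":0,"ty":0,"tz":0.05,"wx":0,"wy":0,"wz":0,"claw":0},{"tx":0,"ty":0,"tz":0.1,"wx":0,"wy":0,"wz":0,"claw":0},{"tx":0,"ty":0,"tz":0.15,"wx":0,"wy":0,"wz":0,"claw":0},{"tx":0,"ty":0,"tz":0.15,"wx":0,"wy":0,"wz":0,"claw":0}]' 20
python3 - <<'E'
from h import *
im,d,P=cloud("side")
u,v=274,270
cv2.imwrite(f"pics/r3.png",cv2.resize(im[v-60:v+60,u-80:u+80],None,fx=5,fy=5,interpolation=cv2.INTER_CUBIC))
E
```

```text
clock: 9.65
position: [0.5523, 0.1515, 0.1097]
ee_rot: [-3.141, 0.074, -0.001]
force: [-1.6, 0.7, 3.9]
width: 0.057
```

View pics/r3.png

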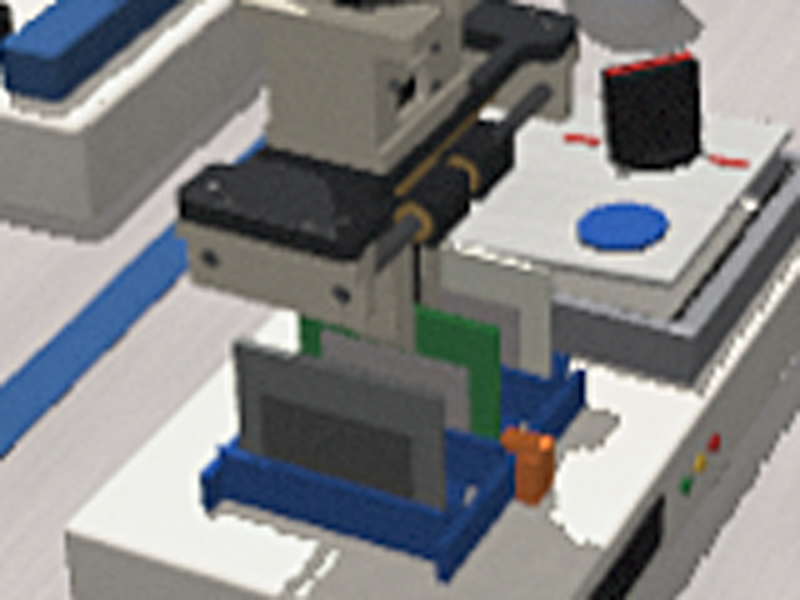

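Contact at the expected depth, plate seated. I'll open only partway so the fingers clear the neighbours, then rise.

```bash
python3 -m handwheel '[{"tx":0,"ty":0,"tz":0,"wx":0,"wy":0,"wz":0,"claw":0.2},{"tx":0,"ty":0,"tz":0,"wx":0,"wy":0,"wz":0,"claw":0.2},{"tx":0,"ty":0,"tz":0,"wx":0,"wy":0,"wz":0,"claw":0.2},{"tx":0,"ty":0,"tz":0,"wx":0,"wy":0,"wz":0,"claw":0.2},{"tx":0,"ty":0,"tz":-0.5,"wx":0,"wy":0,"wz":0,"claw":0.2},{"tx":0,"ty":0,"tz":-1.5,"wx":0,"wy":0,"wz":0,"claw":0.2},{"tx":0,"ty":0,"tz":-3,"wx":0,"wy":0,"wz":0,"claw":0.2},{"tx":0,"ty":0,"tz":-5,"wx":0,"wy":0,"wz":0,"claw":0.2},{"tx":0,"ty":0,"tz":-8,"wx":0,"wy":0,"wz":0,"claw":0.2},{"tx":0,"ty":0,"tz":-11,"wx":0,"wy":0,"wz":0,"claw":0.2},{"tx":0,"ty":0,"tz":-11,"wx":0,"wy":0,"wz":0,"claw":0.2},{"tx":0,"ty":0,"tz":-11,"wx":0,"wy":0,"wz":0,"claw":0.2}]' 20
python3 - <<'E'
from h import *
im,d,P=cloud("side"); np.savez("c3_side.npz",im=im,P=P)
u,v=274,270
cv2.imwrite(f"pics/r4.png",cv2.resize(im[v-60:v+60,u-80:u+80],None,fx=5,fy=5,interpolation=cv2.INTER_CUBIC))
go(.522,-.0555,.22,-2.2)
E
```

```text
clock: 10.7
position: [0.5534, 0.1519, 0.222]
ee_rot: [-3.139, 0.074, -0.007]
force: [0.4, -0.2, -0.4]
width: 0.202
t cm [-2.060e+00  2.082e+01  2.000e-02] w deg [-0.03 -0.11 -0.5 ] clock 10.75 pos [0.5524 0.1515 0.2204] F [-0.7  0.5 -0.5] w 0.2
```

View pics/r4.png

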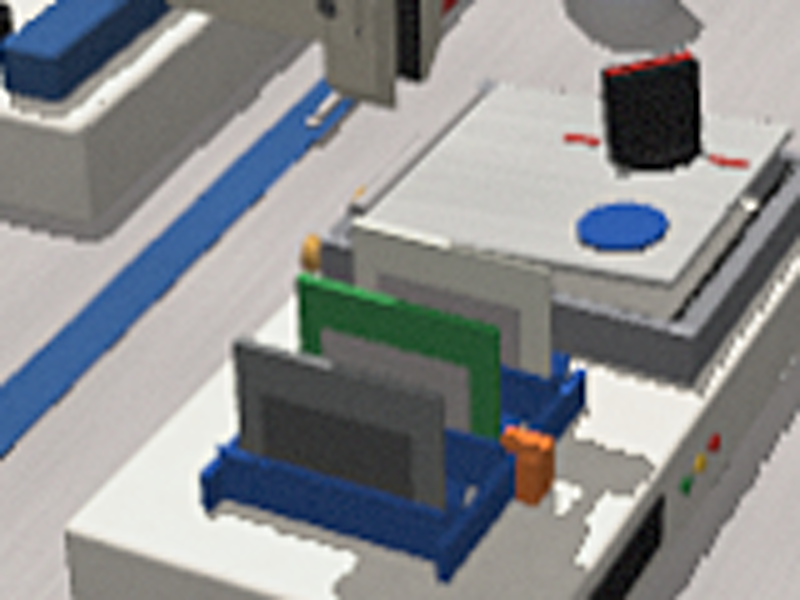

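Green plate seated at the same height as its neighbours, with its edge at about (400,300) in the crop. Now the fastener: the target has the tool axis tilted 0.085 to match the open cover, with the bar at 42.7° in the world frame.

```bash
cat >> h.py <<'E'
def go2(p,ang,tilt,back=0,yaw=-2.2):
    s=sensors.observe();M=R.from_rotvec(s['ee_rot']).as_matrix()
    a=np.radians(yaw); ax=np.array([np.sin(tilt)*np.cos(a),np.sin(tilt)*np.sin(a),np.cos(tilt)])
    d=np.radians(ang);x=np.array([np.cos(d),np.sin(d),0]);x-=x@ax*ax;x/=np.linalg.norm(x)
    T=np.c_[x,np.cross(-ax,x),-ax]
    t=np.asarray(p)+back*ax
    print("t cm",np.round(M.T@(t-s['position'])*100,2),"w",np.round(np.degrees(R.from_matrix(M.T@T).as_rotvec()),2),"clock",round(s['clock'],2),"pos",np.round(s['position'],4),"target",np.round(t,4),"F",np.round(s['force'],1),"w",round(s['width'],3),"j7",np.round(s['joints'],2))
E
python3 - <<'E'
from h import *
go2((.5223,-.0563,.146),42.7,.085,.06)
E
```

```text
t cm [-1.52 20.89  1.44] w [  1.9   -4.74 -45.47] clock 10.75 pos [0.5524 0.1515 0.2204] target [ 0.5274 -0.0565  0.2058] F [-0.7  0.5 -0.5] w 0.2 j7 [-0.18  0.36 -0.24  1.69  0.09  1.1  -2.07]
```

```bash
python3 -m handwheel '[{"tx":0,"ty":2,"tz":0,"wx":0.2,"wy":-0.5,"wz":-4,"claw":0.5},{"tx":-0.2,"ty":5,"tz":0,"wx":0.4,"wy":-1,"wz":-9,"claw":0.6},{"tx":-0.4,"ty":8,"tz":0,"wx":0.6,"wy":-1.5,"wz":-14,"claw":0.7},{"tx":-0.7,"ty":11,"tz":0,"wx":0.9,"wy":-2.2,"wz":-21,"claw":0.7},{"tx":-1,"ty":14,"tz":0,"wx":1.2,"wy":-3,"wz":-28,"claw":0.7},{"tx":-1.2,"ty":17,"tz":0,"wx":1.5,"wy":-3.7,"wz":-35,"claw":0.7},{"tx":-1.5,"ty":19.5,"tz":0.5,"wx":1.7,"wy":-4.2,"wz":-41,"claw":0.7},{"tx":-1.5,"ty":20.9,"tz":1,"wx":1.9,"wy":-4.7,"wz":-45.5,"claw":0.7},{"tx":-1.5,"ty":20.9,"tz":1.4,"wx":1.9,"wy":-4.7,"wz":-45.5,"claw":0.7},{"tx":-1.5,"ty":20.9,"tz":1.4,"wx":1.9,"wy":-4.7,"wz":-45.5,"claw":0.7},{"tx":-1.5,"ty":20.9,"tz":1.4,"wx":1.9,"wy":-4.7,"wz":-45.5,"claw":0.7},{"tx":-1.5,"ty":20.9,"tz":1.4,"wx":1.9,"wy":-4.7,"wz":-45.5,"claw":0.7}]' 10
python3 - <<'E'
from h import *
im,d,P=cloud("side")
u,v=322,210
cv2.imwrite(f"pics/f1.png",cv2.resize(im[v-75:v+75,u-100:u+100],None,fx=4,fy=4,interpolation=cv2.INTER_CUBIC))
im,d,P=cloud("top")
u,v=339,230
cv2.imwrite(f"pics/f1t.png",cv2.resize(im[v-75:v+75,u-100:u+100],None,fx=4,fy=4,interpolation=cv2.INTER_CUBIC))
go2((.5223,-.0563,.146),42.7,.085,-.008)
E
```

```text
clock: 11.75
position: [0.5273, -0.055, 0.2052]
ee_rot: [-2.89, -1.134, 0.123]
force: [-0.1, 0.4, -0.8]
width: 0.7
t cm [-0.08  0.09  6.77] w [-0.02  0.04  0.1 ] clock 11.85 pos [ 0.5274 -0.0553  0.2054] target [ 0.5216 -0.0563  0.138 ] F [0.1 0.4 0.3] w 0.703 j7 [ 0.25  0.37 -0.33  1.73  0.12  1.15 -0.94]
```

View pics/f1.png

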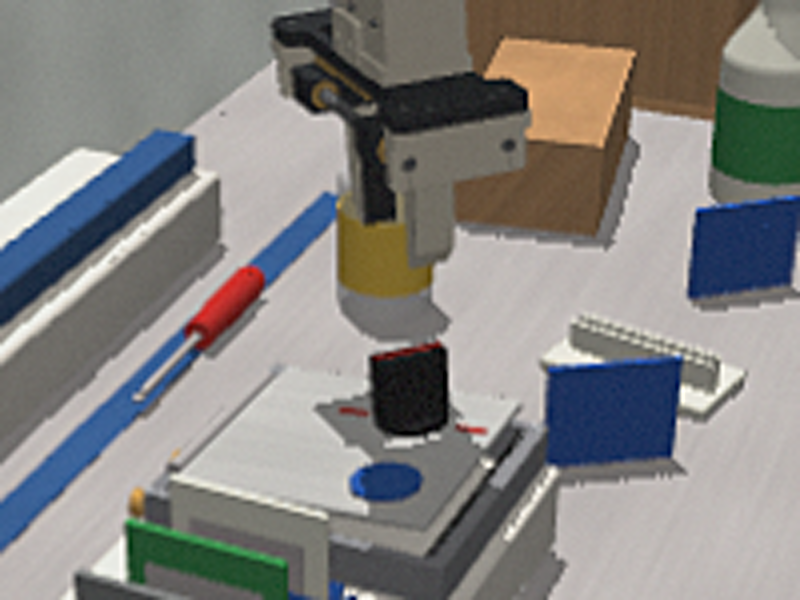

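View pics/f1t.png

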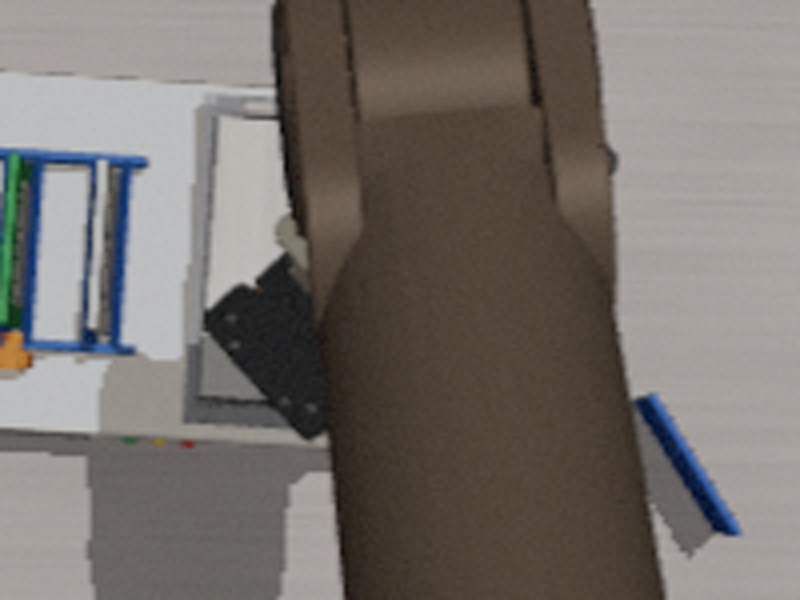

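```bash
python3 -m handwheel '[{"tx":-0.1,"ty":0.1,"tz":1,"wx":0,"wy":0,"wz":0.1,"claw":0.7},{"tx":-0.1,"ty":0.1,"tz":2.5,"wx":0,"wy":0,"wz":0.1,"claw":0.7},{"tx":-0.1,"ty":0.1,"tz":4,"wx":0,"wy":0,"wz":0.1,"claw":0.7},{"tx":-0.1,"ty":0.1,"tz":5.3,"wx":0,"wy":0,"wz":0.1,"claw":0.7},{"tx":-0.1,"ty":0.1,"tz":6.2,"wx":0,"wy":0,"wz":0.1,"claw":0.7},{"tx":-0.1,"ty":0.1,"tz":6.7,"wx":0,"wy":0,"wz":0.1,"claw":0.7},{"tx":-0.1,"ty":0.1,"tz":6.7,"wx":0,"wy":0,"wz":0.1,"claw":0.7},{"tx":-0.1,"ty":0.1,"tz":6.7,"wx":0,"wy":0,"wz":0.1,"claw":0.6}]' 10
python3 - <<'E'
from h import *
im,d,P=cloud("side")
u,v=322,210
cv2.imwrite(f"pics/f2.png",cv2.resize(im[v-75:v+75,u-100:u+100],None,fx=4,fy=4,interpolation=cv2.INTER_CUBIC))
go2((.5223,-.0563,.146),42.7,.085,-.008)
E
```

```text
clock: 12.52
position: [0.5216, -0.0578, 0.1386]
ee_rot: [-2.892, -1.131, 0.123]
force: [0.6, -0.0, 1.0]
width: 0.666
t cm [ 0.09 -0.13  0.1 ] w [ 0.01  0.02 -0.07] clock 12.57 pos [ 0.522  -0.0578  0.139 ] target [ 0.5216 -0.0563  0.138 ] F [0.2 0.1 0.9] w 0.632 j7 [ 0.25  0.43 -0.32  1.82  0.15  1.   -0.96]
```

View pics/f2.png

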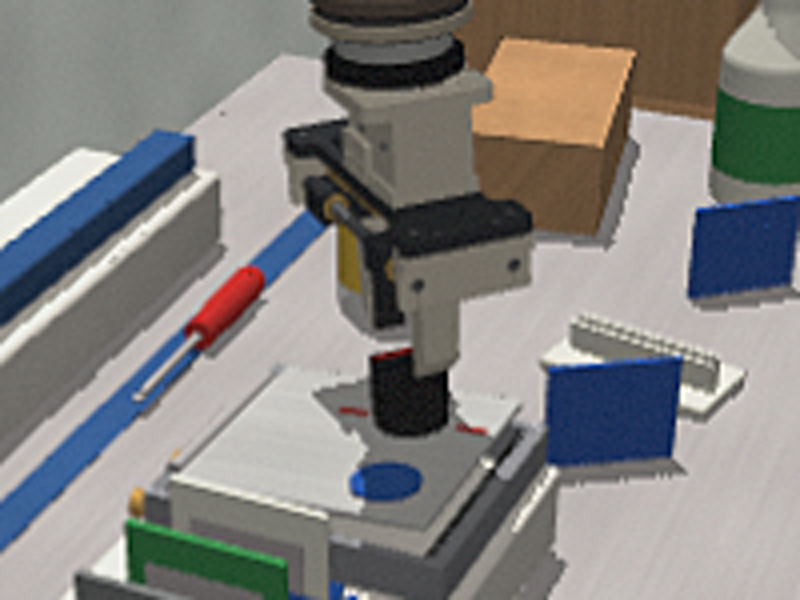

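```bash
python3 -m handwheel '[{"tx":0.1,"ty":-0.13,"tz":0.1,"wx":0,"wy":0,"wz":-0.1,"claw":0.4},{"tx":0.1,"ty":-0.13,"tz":0.1,"wx":0,"wy":0,"wz":-0.1,"claw":0.3},{"tx":0.1,"ty":-0.13,"tz":0.1,"wx":0,"wy":0,"wz":-0.1,"claw":0.2},{"tx":0.1,"ty":-0.13,"tz":0.1,"wx":0,"wy":0,"wz":-0.1,"claw":0.1},{"tx":0.1,"ty":-0.13,"tz":0.1,"wx":0,"wy":0,"wz":-0.1,"claw":0.1},{"tx":0.1,"ty":-0.13,"tz":0.1,"wx":0,"wy":0,"wz":-0.1,"claw":0.1},{"tx":0.1,"ty":-0.13,"tz":0.1,"wx":0,"wy":0,"wz":-0.1,"claw":0.1},{"tx":0.1,"ty":-0.13,"tz":0.1,"wx":0,"wy":0,"wz":-0.1,"claw":0.1},{"tx":0.1,"ty":-0.13,"tz":0.1,"wx":0,"wy":0,"wz":-0.1,"claw":0.1},{"tx":0.1,"ty":-0.13,"tz":0.1,"wx":0,"wy":0,"wz":-0.1,"claw":0.1},{"tx":0.1,"ty":-0.13,"tz":0.1,"wx":0,"wy":0,"wz":-0.1,"claw":0.1}]' 6
python3 - <<'E'
from h import *
go2((.5223,-.0563,.146),42.7,.085,-.008)
print(sensors.observe()['ft_torque'],toolR().as_matrix().T@sensors.observe()['force'])
E
```

```text
clock: 13.48
position: [0.5211, -0.0562, 0.1375]
ee_rot: [-2.89, -1.134, 0.123]
force: [-1.2, 1.9, 1.8]
width: 0.144
t cm [ 0.03  0.04 -0.06] w [-0.05  0.07  0.03] clock 13.48 pos [ 0.5211 -0.0562  0.1375] target [ 0.5216 -0.0563  0.138 ] F [-1.2  1.9  1.8] w 0.144 j7 [ 0.24  0.43 -0.32  1.82  0.15  1.   -0.96]
[ 0.24120073  0.17365578 -0.03393221] [ 0.31971576 -2.34149024 -1.65025003]
```

Gripped, with little lateral force. Turn clockwise 45° about the fastener's tilted axis.

```bash
python3 -m handwheel '[{"tx":0,"ty":-0.03,"tz":-0.05,"wx":0,"wy":0,"wz":0,"claw":0.1},{"tx":0,"ty":-0.03,"tz":-0.05,"wx":0,"wy":0,"wz":3,"claw":0.1},{"tx":0,"ty":-0.03,"tz":-0.05,"wx":0,"wy":0,"wz":7,"claw":0.1},{"tx":0,"ty":-0.03,"tz":-0.05,"wx":0,"wy":0,"wz":12,"claw":0.1},{"tx":0,"ty":-0.03,"tz":-0.05,"wx":0,"wy":0,"wz":17,"claw":0.1},{"tx":0,"ty":-0.03,"tz":-0.05,"wx":0,"wy":0,"wz":22,"claw":0.1}]' 20
python3 - <<'E'
from h import *
go2((.5223,-.0563,.146),-2.3,.085,-.008)
print(sensors.observe()['ft_torque'],toolR().as_matrix().T@sensors.observe()['force'])
E
```

```text
clock: 13.98
position: [0.5207, -0.0556, 0.1377]
ee_rot: [-3.07, -0.558, 0.133]
force: [-0.9, 2.3, -1.7]
width: 0.133
t cm [ 0.06  0.09 -0.04] w [-0.03  0.11 22.91] clock 13.98 pos [ 0.5207 -0.0556  0.1377] target [ 0.5216 -0.0563  0.138 ] F [-0.9  2.3 -1.7] w 0.133 j7 [ 0.18  0.42 -0.23  1.83  0.1   0.99 -1.31]
[0.54358379 0.12880098 0.00647528] [ 0.09429427 -2.43915527  1.82975493]
```

```bash
python3 -m handwheel '[{"tx":0,"ty":0,"tz":0,"wx":0,"wy":0,"wz":5,"claw":0.1},{"tx":0,"ty":0,"tz":0,"wx":0,"wy":0,"wz":10,"claw":0.1},{"tx":0,"ty":0,"tz":0,"wx":0,"wy":0,"wz":15,"claw":0.1},{"tx":0,"ty":0,"tz":0,"wx":0,"wy":0,"wz":19,"claw":0.1},{"tx":0,"ty":0,"tz":0,"wx":0,"wy":0,"wz":22,"claw":0.1},{"tx":0,"ty":0,"tz":0,"wx":0,"wy":0,"wz":22.9,"claw":0.1},{"tx":0,"ty":0,"tz":0,"wx":0,"wy":0,"wz":22.9,"claw":0.1},{"tx":0,"ty":0,"tz":0,"wx":0,"wy":0,"wz":22.9,"claw":0.1}]' 20
python3 - <<'E'
from h import *
im,d,P=cloud("side")
u,v=322,225
cv2.imwrite(f"pics/f3.png",cv2.resize(im[v-60:v+60,u-80:u+80],None,fx=5,fy=5,interpolation=cv2.INTER_CUBIC))
go2((.5223,-.0563,.146),-2.3,.085,-.008)
print(sensors.observe()['ft_torque'],toolR().as_matrix().T@sensors.observe()['force'])
E
```

```text
clock: 14.65
position: [0.5207, -0.0552, 0.1377]
ee_rot: [-3.136, 0.052, 0.137]
force: [-2.0, 4.8, -1.8]
width: 0.128
t cm [ 0.1   0.11 -0.04] w [-0.03  0.12  0.39] clock 14.7 pos [ 0.5206 -0.0551  0.1377] target [ 0.5216 -0.0563  0.138 ] F [-1.8  5.4 -1.8] w 0.132 j7 [ 0.11  0.42 -0.14  1.83  0.06  0.98 -1.66]
[ 1.22667014  0.29676627 -0.02230367] [-1.8069507  -5.31423363  1.92509183]
```

View pics/f3.png

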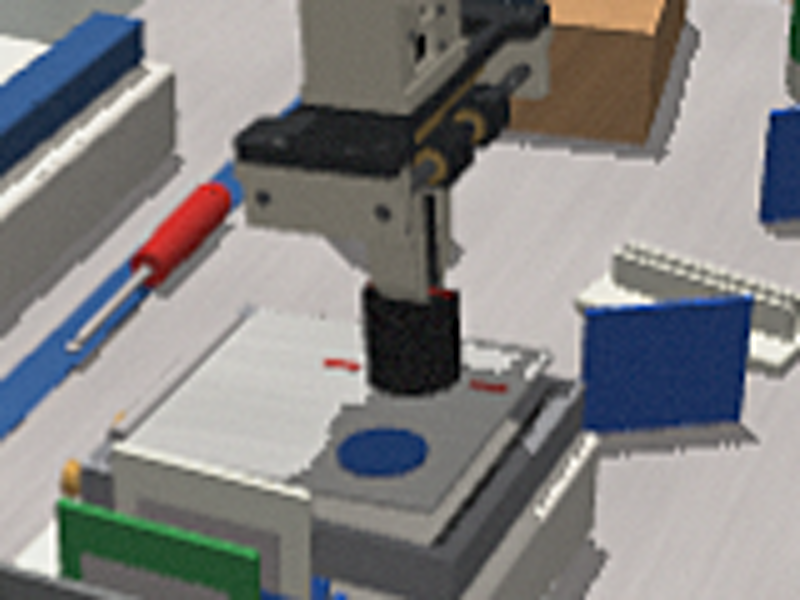

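Turned. I'll release, back off upward, and check the angle.

```bash
python3 -m handwheel '[{"tx":0,"ty":-0.05,"tz":0,"wx":0,"wy":0,"wz":0.5,"claw":0.1},{"tx":0,"ty":-0.05,"tz":0,"wx":0,"wy":0,"wz":0.5,"claw":0.1},{"tx":0,"ty":-0.05,"tz":0,"wx":0,"wy":0,"wz":0.5,"claw":0.4},{"tx":0,"ty":-0.05,"tz":0,"wx":0,"wy":0,"wz":0.5,"claw":0.4},{"tx":0,"ty":-0.05,"tz":0,"wx":0,"wy":0,"wz":0.5,"claw":0.4},{"tx":0,"ty":-0.05,"tz":0,"wx":0,"wy":0,"wz":0.5,"claw":0.4},{"tx":0,"ty":-0.05,"tz":-1,"wx":0,"wy":0,"wz":0.5,"claw":0.4},{"tx":0,"ty":-0.05,"tz":-2.5,"wx":0,"wy":0,"wz":0.5,"claw":0.4},{"tx":0,"ty":-0.05,"tz":-5,"wx":0,"wy":0,"wz":0.5,"claw":0.4},{"tx":0,"ty":-0.05,"tz":-8,"wx":0,"wy":0,"wz":0.5,"claw":0.4},{"tx":0,"ty":-0.05,"tz":-9,"wx":0,"wy":0,"wz":0.5,"claw":0.2},{"tx":0,"ty":-0.05,"tz":-9,"wx":0,"wy":0,"wz":0.5,"claw":0}]' 20
python3 - <<'E'
from h import *
im,d,P=cloud("side"); np.savez("c4_side.npz",im=im,P=P)
u,v=322,235
cv2.imwrite(f"pics/f4.png",cv2.resize(im[v-45:v+45,u-60:u+60],None,fx=6.5,fy=6.5,interpolation=cv2.INTER_CUBIC))
hsv=cv2.cvtColor(im,cv2.COLOR_BGR2HSV);X,Y,Z=P[...,0],P[...,1],P[...,2]
r=((hsv[...,0]<8)|(hsv[...,0]>172))&(hsv[...,1]>120)&(abs(X-.52)<.06)&(abs(Y+.053)<.03)&(Z>.085)
n,l,st,ce=cv2.connectedComponentsWithStats(r.astype(np.uint8),connectivity=8)
for i in range(1,n):
    q=P[l==i];print(st[i,4],ce[i],np.median(q,0),line(q) if len(q)>3 else '')
go2((.507,.0175,.105),87.7,0,.08)
E
```

```text
clock: 15.7
position: [0.5311, -0.0561, 0.2314]
ee_rot: [-3.138, 0.071, 0.125]
force: [0.6, -0.4, -0.3]
width: 0.297
26 [323.76923077 222.46153846] [ 0.52266523 -0.05369608  0.14364715] (array([ 0.52145448, -0.05399702]), np.float64(-3.5617129786528943), np.float64(0.04096366723946532))
7 [310.         237.42857143] [ 0.55737791 -0.05590636  0.09638083] (array([ 0.5568933 , -0.05549916]), np.float64(-13.838059869573513), np.float64(0.016451998591614735))
7 [339.         241.85714286] [ 0.48304544 -0.05476699  0.1018628 ] (array([ 0.48595671, -0.054359  ]), np.float64(-15.344768394563514), np.float64(0.01632966185078439))
t cm [-2.24 -7.25  4.63] w [ -3.68   3.76 -90.22] clock 15.75 pos [ 0.5299 -0.0561  0.2294] target [0.507  0.0175 0.185 ] F [-0.3  0.1 -0.9] w 0.258 j7 [ 0.11  0.34 -0.13  1.7   0.04  1.19 -1.65]
```

View pics/f4.png

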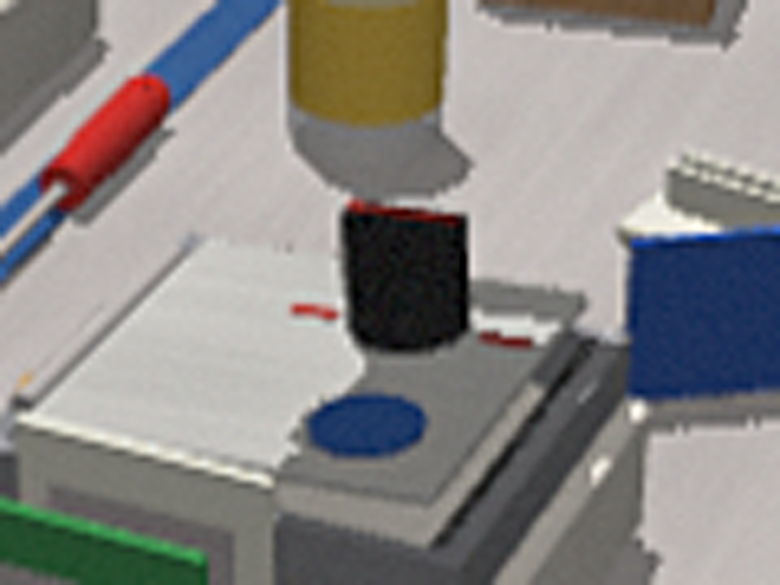

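The red line runs parallel to the marks. I'll swing the arm aside for a top-view check before pressing.

```bash
python3 -m handwheel '[{"tx":0,"ty":-2,"tz":0,"wx":0,"wy":1,"wz":0,"claw":0},{"tx":0,"ty":-5,"tz":0,"wx":0,"wy":2,"wz":0,"claw":0},{"tx":0,"ty":-8,"tz":0,"wx":0,"wy":3,"wz":0,"claw":0},{"tx":0,"ty":-11,"tz":0,"wx":0,"wy":4,"wz":0,"claw":0},{"tx":-2,"ty":-14,"tz":0,"wx":0,"wy":4.8,"wz":0,"claw":0},{"tx":-2,"ty":-17,"tz":0,"wx":0,"wy":4.8,"wz":0,"claw":0},{"tx":-2,"ty":-19,"tz":0,"wx":0,"wy":4.8,"wz":0,"claw":0},{"tx":-2,"ty":-20,"tz":0,"wx":0,"wy":4.8,"wz":0,"claw":0},{"tx":-2,"ty":-20,"tz":0,"wx":0,"wy":4.8,"wz":0,"claw":0},{"tx":-2,"ty":-20,"tz":0,"wx":0,"wy":4.8,"wz":0,"claw":0}]' 20
python3 - <<'E'
from h import *
im,d,P=cloud("top"); np.savez("c4_top.npz",im=im,P=P)
u,v=325,230
cv2.imwrite(f"pics/f5.png",cv2.resize(im[v-45:v+45,u-60:u+60],None,fx=6.5,fy=6.5,interpolation=cv2.INTER_CUBIC))
hsv=cv2.cvtColor(im,cv2.COLOR_BGR2HSV);X,Y,Z=P[...,0],P[...,1],P[...,2]
r=((hsv[...,0]<8)|(hsv[...,0]>172))&(hsv[...,1]>120)&(abs(X-.52)<.06)&(abs(Y+.058)<.03)&(Z>.085)
n,l,st,ce=cv2.connectedComponentsWithStats(r.astype(np.uint8),connectivity=8)
for i in range(1,n):
    q=P[l==i];print(st[i,4],ce[i],np.median(q,0),line(q) if len(q)>3 else '')
go2((.507,.0175,.105),-2.2,0,.08)
E
```

```text
clock: 16.58
position: [0.5177, 0.1438, 0.2284]
ee_rot: [3.139, -0.07, -0.006]
force: [-0.2, -1.0, 0.3]
width: 0.003
88 [338.52272727 227.61363636] [ 0.52607667 -0.05814216  0.14501509] (array([ 0.5328949, -0.0577641]), np.float64(-2.173432465569106), np.float64(0.06300696517499214))
15 [336.8        249.73333333] [ 0.48201208 -0.05582592  0.10429347] (array([ 0.48284716, -0.05555564]), np.float64(-8.209452972983978), np.float64(0.015216916558570251))
t cm [-0.5  12.57  4.39] w [ 0.14  0.19 -0.46] clock 16.63 pos [0.5179 0.1429 0.2285] target [0.507  0.0175 0.185 ] F [ 0.1 -0.5 -0. ] w 0.004 j7 [-0.19  0.3  -0.23  1.76  0.08  1.1  -2.06]
```

View pics/f5.png

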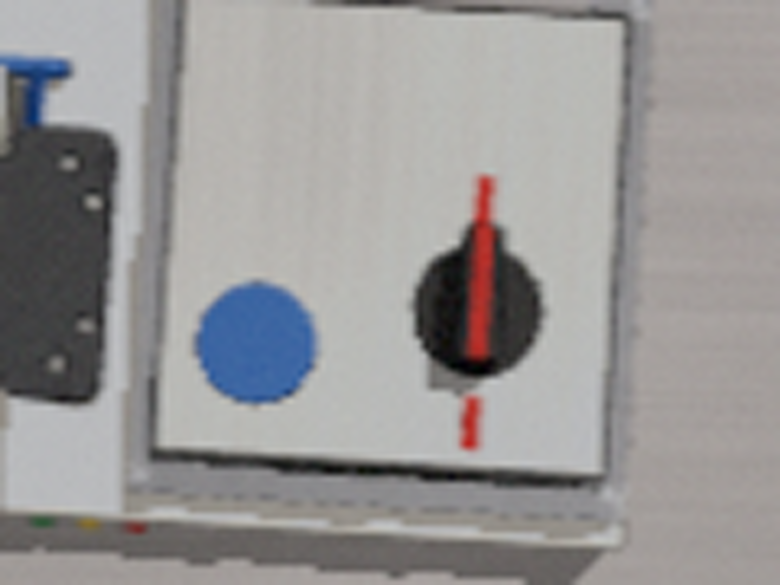

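The line and both marks are collinear at (485,205), (480,290) and (470,425) in the crop. Next, move over the blue pad.

```bash
python3 -m handwheel '[{"tx":-0.5,"ty":2,"tz":0,"wx":0,"wy":0,"wz":-0.5,"claw":0},{"tx":-0.5,"ty":5,"tz":0,"wx":0,"wy":0,"wz":-0.5,"claw":0},{"tx":-0.5,"ty":8,"tz":0,"wx":0,"wy":0,"wz":-0.5,"claw":0},{"tx":-0.5,"ty":11,"tz":1,"wx":0,"wy":0,"wz":-0.5,"claw":0},{"tx":-0.5,"ty":12.6,"tz":2.5,"wx":0,"wy":0,"wz":-0.5,"claw":0},{"tx":-0.5,"ty":12.6,"tz":4.4,"wx":0,"wy":0,"wz":-0.5,"claw":0},{"tx":-0.5,"ty":12.6,"tz":4.4,"wx":0,"wy":0,"wz":-0.5,"claw":0},{"tx":-0.5,"ty":12.6,"tz":4.4,"wx":0,"wy":0,"wz":-0.5,"claw":0},{"tx":-0.5,"ty":12.6,"tz":4.4,"wx":0,"wy":0,"wz":-0.5,"claw":0}]' 20
python3 - <<'E'
from h import *
go2((.507,.0175,.105),-2.2,0,.018)
E
```

```text
clock: 17.38
position: [0.5075, 0.019, 0.1861]
ee_rot: [3.14, -0.057, -0.003]
force: [1.5, 0.1, 0.7]
width: 0.006
t cm [-0.03  0.15  6.31] w [0.04 0.11 0.11] clock 17.38 pos [0.5075 0.019  0.1861] target [0.507  0.0175 0.123 ] F [1.5 0.1 0.7] w 0.006 j7 [-0.    0.29 -0.18  1.89  0.06  0.97 -1.81]
```

Down to just above the pad (tips about 4 mm clear), then look.

```bash
python3 -m handwheel '[{"tx":0,"ty":0.1,"tz":1.5,"wx":0,"wy":0,"wz":0,"claw":0},{"tx":0,"ty":0.1,"tz":3,"wx":0,"wy":0,"wz":0,"claw":0},{"tx":0,"ty":0.1,"tz":4.5,"wx":0,"wy":0,"wz":0,"claw":0},{"tx":0,"ty":0.1,"tz":5.5,"wx":0,"wy":0,"wz":0,"claw":0},{"tx":0,"ty":0.1,"tz":6.1,"wx":0,"wy":0,"wz":0,"claw":0},{"tx":0,"ty":0.1,"tz":6.1,"wx":0,"wy":0,"wz":0,"claw":0},{"tx":0,"ty":0.1,"tz":6.1,"wx":0,"wy":0,"wz":0,"claw":0}]' 20
python3 - <<'E'
from h import *
im,d,P=cloud("side")
u,v=315,240
cv2.imwrite(f"pics/p1.png",cv2.resize(im[v-50:v+50,u-65:u+65],None,fx=6,fy=6,interpolation=cv2.INTER_CUBIC))
go2((.507,.0175,.105),-2.2,0,.014)
E
```

```text
clock: 17.97
position: [0.5073, 0.0183, 0.1248]
ee_rot: [3.14, -0.056, -0.003]
force: [0.0, -0.1, -1.0]
width: 0.007
t cm [-0.05  0.08  0.61] w [0.04 0.08 0.15] clock 18.02 pos [0.5075 0.0183 0.1251] target [0.507  0.0175 0.119 ] F [ 0.5  0.7 -0.4] w 0.007 j7 [-0.01  0.36 -0.17  1.96  0.08  0.83 -1.83]
```

View pics/p1.png

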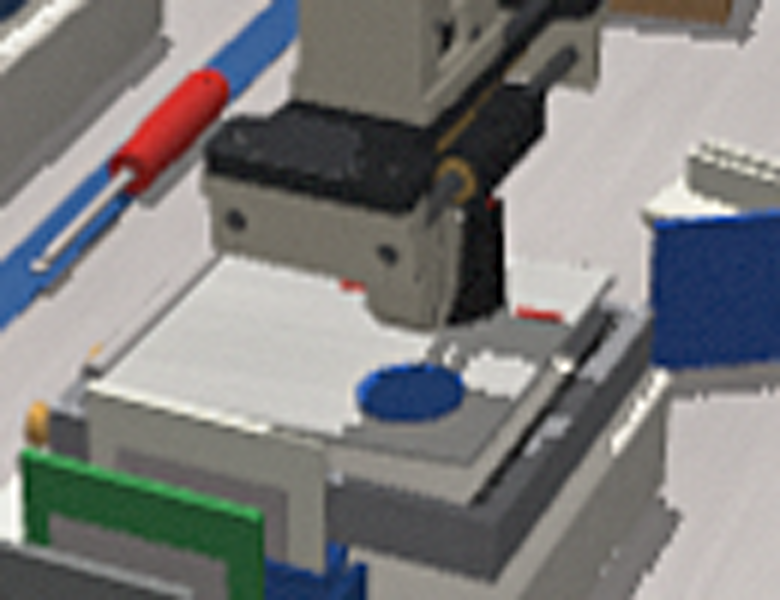

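Run:
```python
from h import *
for p in((.507,.018,.111),(.507,.037,.111),(.507,-.001,.111),(.507,.0175,.105)):
    u,v=proj("side",p);print(u,v,(u-250)*6,(v-190)*6)
im,d,P=cloud("side")
for (a,b) in((405,300),(405,318),(340,270),(410,395)):
    u,v=250+a//6,190+b//6;print((a,b),P[v,u])
print(sensors.observe()['width'])
```

```text
318.63194047677564 251.42885930963143 411.79164286065384 368.5731558577886
315.44794159848755 255.67462512003775 392.6876495909253 394.0477507202265
321.7283299899426 247.2998160283714 430.36997993965565 343.7988961702284
318.65238880027096 253.66812799670421 411.91433280162573 382.0087679802253
(405, 300) [0.50393157 0.03802376 0.15108511]
(405, 318) [0.50459883 0.03580453 0.14242383]
(340, 270) [0.50156002 0.10596745 0.19904239]
(410, 395) [0.50886333 0.01635011 0.10047467]
0.005983772854324529
```

Run:
```python
from h import *
print([np.round(x,1) for x in proj("side",(.5524,.18,.2064))])
z=np.load("c3_side.npz");P=z['P'];im=z['im']
for v in range(222,236,2): print(v,P[v,268:274:2].round(3).tolist())
im,d,P=cloud("side")
print("now")
for v in range(236,258,1): print(v,P[v,317].round(3),im[v,317])
```

```text
[np.float64(265.4), np.float64(244.3)]
222 [[0.546, 0.18, 0.254], [0.545, 0.173, 0.251], [0.543, 0.169, 0.249]]
224 [[0.545, 0.18, 0.251], [0.545, 0.174, 0.247], [0.545, 0.166, 0.244]]
226 [[0.547, 0.178, 0.245], [0.544, 0.175, 0.244], [0.543, 0.168, 0.241]]
228 [[0.546, 0.18, 0.242], [0.545, 0.174, 0.239], [0.543, 0.169, 0.237]]
230 [[0.549, 0.173, 0.234], [0.544, 0.175, 0.236], [0.545, 0.167, 0.232]]
232 [[0.74, -0.203, -0.006], [0.732, -0.199, -0.002], [0.545, 0.167, 0.227]]
234 [[0.732, -0.187, -0.002], [0.725, -0.185, 0.0], [0.723, -0.193, -0.003]]
now
236 [0.478 0.109 0.204] [101 111 117]
237 [0.479 0.106 0.2  ] [ 99 110 113]
238 [0.478 0.108 0.199] [ 98 108 110]
239 [0.506 0.033 0.151] [ 96 103 109]
240 [0.504 0.037 0.15 ] [ 98 108 112]
241 [0.504 0.038 0.148] [100 109 113]
242 [0.504 0.037 0.146] [ 92 102 108]
243 [0.506 0.033 0.141] [75 83 86]
244 [0.507 0.028 0.135] [126 131 133]
245 [ 0.528 -0.028  0.097] [198 203 203]
246 [ 0.526 -0.023  0.098] [202 207 207]
247 [ 0.524 -0.016  0.099] [199 204 205]
248 [ 0.522 -0.013  0.099] [200 207 207]
249 [ 0.521 -0.01   0.098] [203 204 204]
250 [ 0.518 -0.002  0.101] [198 167 157]
251 [0.516 0.003 0.101] [162  76  30]
252 [0.513 0.011 0.104] [95 49 22]
253 [0.514 0.01  0.101] [104  58  30]
254 [0.512 0.015 0.102] [104  59  35]
255 [0.51  0.02  0.103] [105  57  30]
256 [0.508 0.023 0.102] [104  57  29]
257 [0.506 0.03  0.104] [103  56  32]
```

The visible fingertips sit about 20 mm higher than tip_reach suggests, so I'll come down under force feedback.

```bash
for i in 1; do python3 -m handwheel '[{"tx":0,"ty":0.1,"tz":0.3,"wx":0,"wy":0,"wz":0,"claw":0},{"tx":0,"ty":0.1,"tz":0.6,"wx":0,"wy":0,"wz":0,"claw":0},{"tx":0,"ty":0.1,"tz":0.7,"wx":0,"wy":0,"wz":0,"claw":0},{"tx":0,"ty":0.1,"tz":0.7,"wx":0,"wy":0,"wz":0,"claw":0}]' 20; done; python3 -m handwheel '[{"tx":0,"ty":0,"tz":0.3,"wx":0,"wy":0,"wz":0,"claw":0},{"tx":0,"ty":0,"tz":0.3,"wx":0,"wy":0,"wz":0,"claw":0}]' 20
```

```text
clock: 18.45
position: [0.5066, 0.017, 0.117]
ee_rot: [3.14, -0.057, -0.005]
force: [1.0, 0.6, 0.3]
width: 0.009
clock: 18.62
position: [0.5067, 0.0171, 0.1139]
ee_rot: [3.14, -0.057, -0.005]
force: [-0.5, -0.1, 0.2]
width: 0.007
```

No contact, as the images suggested. I'll keep coming down in small steps.

```bash
python3 -m handwheel '[{"tx":0,"ty":0,"tz":0.3,"wx":0,"wy":0,"wz":0,"claw":0},{"tx":0,"ty":0,"tz":0.6,"wx":0,"wy":0,"wz":0,"claw":0},{"tx":0,"ty":0,"tz":0.9,"wx":0,"wy":0,"wz":0,"claw":0},{"tx":0,"ty":0,"tz":0.9,"wx":0,"wy":0,"wz":0,"claw":0}]' 20; python3 -m handwheel '[{"tx":0,"ty":0,"tz":0.2,"wx":0,"wy":0,"wz":0,"claw":0},{"tx":0,"ty":0,"tz":0.4,"wx":0,"wy":0,"wz":0,"claw":0},{"tx":0,"ty":0,"tz":0.4,"wx":0,"wy":0,"wz":0,"claw":0}]' 20;  python3 -m handwheel '[{"tx":0,"ty":0,"tz":0.2,"wx":0,"wy":0,"wz":0,"claw":0},{"tx":0,"ty":0,"tz":0.4,"wx":0,"wy":0,"wz":0,"claw":0},{"tx":0,"ty":0,"tz":0.4,"wx":0,"wy":0,"wz":0,"claw":0}]' 20
python3 - <<'E'
from h import *
im,d,P=cloud("side")
u,v=315,240
cv2.imwrite(f"pics/p2.png",cv2.resize(im[v-50:v+50,u-65:u+65],None,fx=6,fy=6,interpolation=cv2.INTER_CUBIC))
E
```

```text
clock: 18.95
position: [0.5064, 0.017, 0.1046]
ee_rot: [3.14, -0.057, -0.005]
force: [0.3, 0.1, 0.1]
width: 0.002
clock: 19.2
position: [0.5067, 0.017, 0.101]
ee_rot: [3.14, -0.057, -0.004]
force: [0.3, -0.9, -0.5]
width: 0.006
clock: 19.45
position: [0.5069, 0.0172, 0.0973]
ee_rot: [3.14, -0.057, -0.004]
force: [-1.7, -0.3, 5.5]
width: 0.006
```

View pics/p2.png

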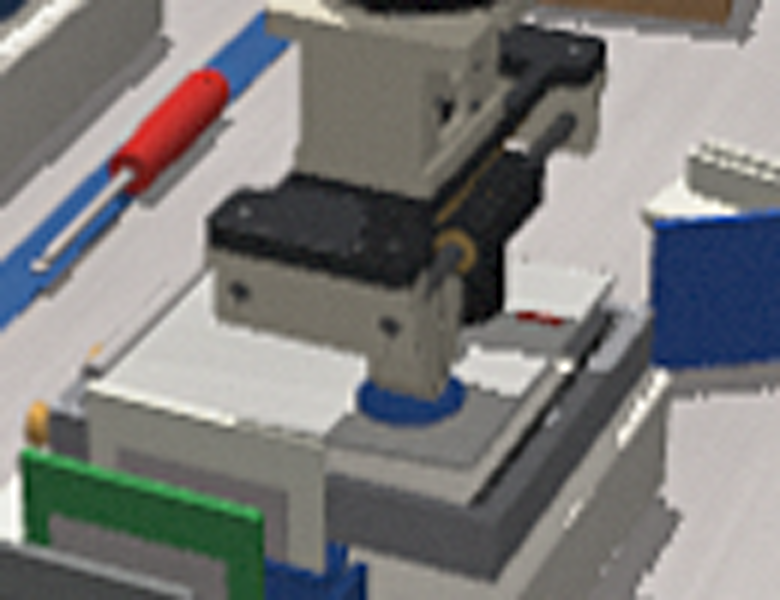

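Contact on the pad at z ≈ 0.098, with 5.5 N. Press on.

```bash
python3 -m handwheel '[{"tx":0,"ty":0,"tz":0.2,"wx":0,"wy":0,"wz":0,"claw":0},{"tx":0,"ty":0,"tz":0.4,"wx":0,"wy":0,"wz":0,"claw":0},{"tx":0,"ty":0,"tz":0.6,"wx":0,"wy":0,"wz":0,"claw":0},{"tx":0,"ty":0,"tz":0.8,"wx":0,"wy":0,"wz":0,"claw":0},{"tx":0,"ty":0,"tz":0.8,"wx":0,"wy":0,"wz":0,"claw":0}]' 20; python3 -m handwheel '[{"tx":0,"ty":0,"tz":0.1,"wx":0,"wy":0,"wz":0,"claw":0},{"tx":0,"ty":0,"tz":0.1,"wx":0,"wy":0,"wz":0,"claw":0}]' 20;  python3 -m handwheel '[{"tx":0,"ty":0,"tz":0.1,"wx":0,"wy":0,"wz":0,"claw":0},{"tx":0,"ty":0,"tz":0.1,"wx":0,"wy":0,"wz":0,"claw":0}]' 20
```

```text
clock: 19.92
position: [0.5059, 0.0172, 0.0892]
ee_rot: [3.14, -0.056, -0.006]
force: [-4.9, -0.1, 7.2]
width: 0.003
clock: 20.08
position: [0.5059, 0.0172, 0.0884]
ee_rot: [3.14, -0.056, -0.006]
force: [-5.1, 1.1, 8.9]
width: 0.007
clock: 20.25
position: [0.5058, 0.0172, 0.0877]
ee_rot: [3.14, -0.056, -0.006]
force: [-5.9, -0.2, 10.7]
width: 0.002
```

```bash
python3 -m handwheel '[{"tx":-0.05,"ty":0,"tz":0.05,"wx":0,"wy":0,"wz":0,"claw":0},{"tx":-0.05,"ty":0,"tz":0.1,"wx":0,"wy":0,"wz":0,"claw":0},{"tx":-0.05,"ty":0,"tz":0.1,"wx":0,"wy":0,"wz":0,"claw":0}]' 20; python3 -m handwheel '[{"tx":0,"ty":0,"tz":0.05,"wx":0,"wy":0,"wz":0,"claw":0},{"tx":0,"ty":0,"tz":0.1,"wx":0,"wy":0,"wz":0,"claw":0},{"tx":0,"ty":0,"tz":0.1,"wx":0,"wy":0,"wz":0,"claw":0}]' 20
python3 - <<'E'
from h import *
im,d,P=cloud("side");np.savez("c5_side.npz",im=im,P=P)
u,v=315,240
cv2.imwrite(f"pics/p3.png",cv2.resize(im[v-50:v+50,u-65:u+65],None,fx=6,fy=6,interpolation=cv2.INTER_CUBIC))
s=sensors.observe();print(s['position'],s['force'])
E
```

```text
clock: 20.5
position: [0.5058, 0.0172, 0.0875]
ee_rot: [3.14, -0.056, -0.004]
force: [-7.6, -0.9, 19.5]
width: 0.003
clock: 20.75
position: [0.5059, 0.0172, 0.0872]
ee_rot: [3.14, -0.057, -0.004]
force: [-10.3, -0.9, 30.2]
width: 0.005
[0.50591328 0.01716632 0.0872111 ] [-11.04551593  -0.64204036  30.33571165]
```

View pics/p3.png

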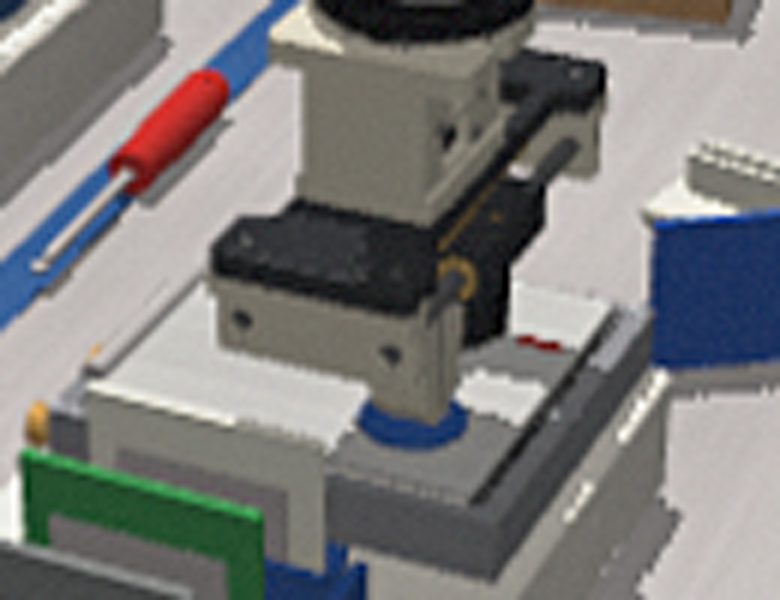

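Hard stop reached, with the cover flush to the frame and the force climbing steeply. I'll ease to about 20 N for margin and check.

```bash
python3 -m handwheel '[{"tx":0,"ty":0,"tz":-0.1,"wx":0,"wy":0,"wz":0,"claw":0},{"tx":0,"ty":0,"tz":-0.1,"wx":0,"wy":0,"wz":0,"claw":0},{"tx":0,"ty":0,"tz":-0.1,"wx":0,"wy":0,"wz":0,"claw":0},{"tx":0,"ty":0,"tz":-0.1,"wx":0,"wy":0,"wz":0,"claw":0},{"tx":0,"ty":0,"tz":-0.1,"wx":0,"wy":0,"wz":0,"claw":0},{"tx":0,"ty":0,"tz":-0.1,"wx":0,"wy":0,"wz":0,"claw":0}]' 20
python3 - <<'E'
from h import *
np.set_printoptions(precision=4,suppress=True)
def plane(P):
    X,Y,Z=P[...,0],P[...,1],P[...,2]
    yy=Y+.038*(X-.55)
    m=(X>.475)&(X<.60)&(yy>.045-.012)&(yy<.075)&(Z>.075)&(Z<.115)
    q=P[m];A=np.c_[q[:,0]-.55,np.ones(len(q))];c=np.linalg.lstsq(A,q[:,2],rcond=None)[0]
    for _ in range(3):
        r=q[:,2]-A@c;k=abs(r)<.004;q=q[k];A=A[k];c=np.linalg.lstsq(A,q[:,2],rcond=None)[0]
    return len(q),c
im,d,P=cloud("side")
print("open",plane(np.load("c_side.npz")['P']),"now",plane(P))
s=sensors.observe();print(s['clock'],s['position'],s['force'])
im2,_,P2=cloud("top")
print("top open",plane(np.load("c_top.npz")['P']),"now",plane(P2))
cv2.imwrite("pics/end.png",im)
u,v=300,225
cv2.imwrite("pics/end_t.png",cv2.resize(im2[v-70:v+70,u-90:u+90],None,fx=4.3,fy=4.2))
E
```

```text
clock: 21.3
position: [0.5058, 0.0172, 0.0875]
ee_rot: [3.14, -0.056, -0.004]
force: [-8.4, 0.4, 19.2]
width: 0.001
open (118, array([-0.0376,  0.0952])) now (231, array([0.0192, 0.0891]))
21.35 [0.5059 0.0172 0.0875] [-7.3255 -0.5226 19.1874]
top open (94, array([-0.0663,  0.0954])) now (0, array([0., 0.]))
```

View pics/end.png

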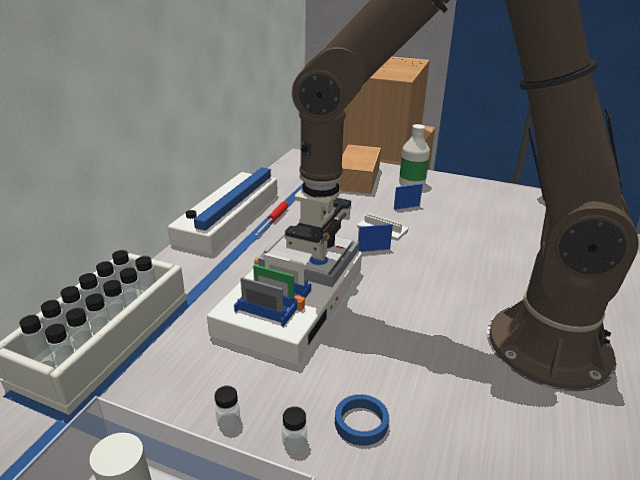

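View pics/end_t.png

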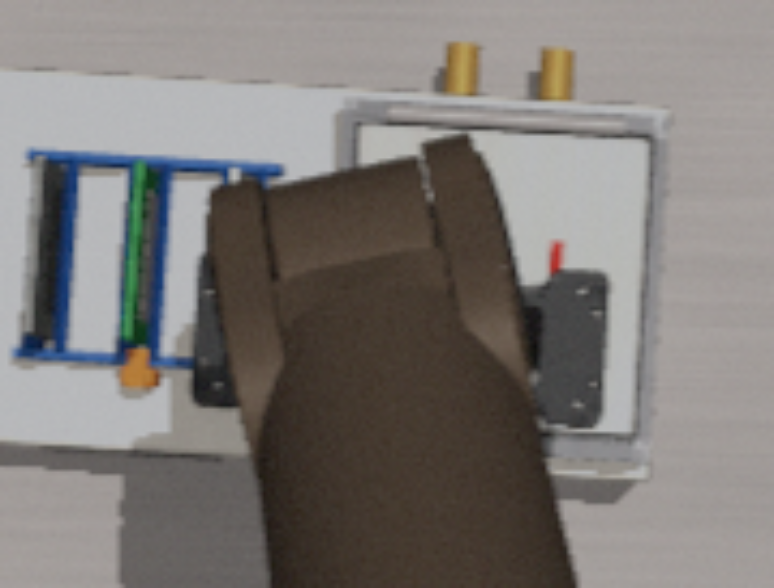

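The hard stop came 10.2 mm below first contact, as specified. Holding at 19 N with the cover flush, so I'm handing in.

```bash
python3 -c "
from cell import arm
print(arm.sign_off())"
```

```text
the job is handed in; nothing more can be done
None
```

The job is done and handed in at 21.4 s. The arm is still holding the cover shut.

- **Plate:** The green plate stands in the slot with the orange clip, let go. It met the slot floor at the expected depth, and its top is level with the grey and white plates.
- **Fastener:** I turned it about 45° clockwise, released it, and checked from above before pressing. The red line was at -2.2°, matching the sampler's axis, and in line with both red marks.
- **Cover:** I pressed on the blue pad. It met the hard stop 10.2 mm below first contact, against the 10 mm expected, and the side view shows it flush with the frame. I pushed to 30 N, then eased to about 19 N, which the arm is still holding.

These checks disagreed or fell short:
- **Cameras:** The side and top views disagreed by about 4 mm in y. I aligned the plate with its neighbours to get round this.
- **Fingertips:** They showed about 22 mm higher than the reported tool position implies. As a result the plate and fastener were gripped nearer their top edges than planned, and I found the pad by force.
- **Final cover angle:** The depth fit was too noisy to confirm it, and from above the arm hid most of the cover. "Fully shut" rests on the hard stop, the travel and the side view.
- **Fastener after pressing:** The arm and gripper hid most of it, so I could not recheck its angle.

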